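# Stack amber frame corners on the transfer slide and send them to the microscope

### The arm

A 6-joint arm with a two-finger parallel gripper is mounted at the origin on the work surface. World frame = base frame: x ahead of the robot, y to its left, z up, the work surface at z = 0. Lengths are in m, angles in degrees, forces in N, time in s.
With the tool pointing down it reaches from about 0.25 to 0.775 m from the base axis. Payload 4 kg.
Tool frame: the origin (TCP) lies midway between the tips of the shut fingers; the grasp point (between the pads) lies ctrl.grasp_offset behind it (ctrl.grasp_offset is the distance from the TCP to the grasp point, in m); z points along the fingers, y is the direction in which the jaws open and shut (so a half turn about z gives the same grasp; the last joint's range is limited). The gripper opens to 85 mm and grips with 20 to 120 N. Pads are 22 mm wide; open, the fingers measure 114 mm over their backs; the gripper's body (76 mm by 85 mm) begins 54 mm behind the grasp point. The pads swing forward as they close: fully open they stand 13 mm farther back than shut.
Start: joints at [-69.964, 4.996, 78.535, -0, 96.463, -5.907], TCP at [0.241, -0.495, 0.209] pointing down, gripper open.
Joint ranges: [-177.83, 177.83], [-43.37, 116.18], [15.69, 146.23], [-61.86, 241.86], [9.47, 152.12], [-147.06, 147.06]. Speed limits (degrees/s): [159.86, 159.86, 180, 180, 180, 180].

### API

Orientations are given as [roll, pitch, yaw] about the fixed x, y, z axes, in that order (R = Rz(yaw) Ry(pitch) Rx(roll)).
In Python, from cell import ctrl, eyes, spotter gives the robot as it stands.
- The arm moves only by the tool step_arm, never from a script. Its argument "increments" is a list of rows, each an object with "offset": the shift along the tool's x, y, z in mm, a list of three; "spin": the turn about the tool's z in rad; "hand": the finger opening in mm, from 0 to 85.4. A call has 1 to 10 rows; each row is the pose to reach, as a shift and turn from the pose commanded when the call began, along the tool's axes at that moment; what a row does not reach only later rows make up. A row lasts 1/8 s, in which the tool goes at most 62.5 mm and 10.7 degrees, less where a joint would pass 70% of its speed; a pose out of reach is approached as far as the arm can. A call with a gripper value outside its range is refused whole. The fingers move at their own pace and stop on an object; the grip force is fixed at half the most. Time passes only in rows, so rows that repeat a pose let the fingers close. It gives the time, the measured TCP pose, the force and the opening at its end, in the units of the state.
- ctrl.get_state(): the state, without advancing time (a new reading comes with each control period).
- eyes.camera(name): name is "scene" or "top" or "wrist"; returns a dict with "color" (400x640x3 uint8, red, green, blue), "fx", "fy", "cx", "cy" (pixels), "rvec" (rotation vector, rad) and "tvec" (3), from world to camera coordinates, as OpenCV has them; the wrist camera has in their place "tool_from_camera" (4x4, takes a point from camera to tool coordinates, whose origin is the TCP and whose axes are the flange's). Camera axes: x right, y down, z forward; pixel columns grow to the right and rows downward; lengths in m; the calibration is good to about 2 mm. The wrist camera is an equidistant fisheye: a pixel r from the principal point sees the ray r / f radians off the axis. A picture is of the moment at which its call begins: read the wrist's pose just before it. There is no depth.
- ctrl.close_job(): hands the job in, once; it reports no verdict.
Trained networks look in the newest picture that a camera, given by its name, has taken for a name from the list of things; names that differ only in an ending like _2 or _b are one class to them, and where a whole thing is asked for, a point or a joint stands for the part that bears it (a point fixed in the world has none). Each returns a list of dicts, best first, with "confidence" (0 to 1); they miss things now and then, are a little off and sometimes report something else, mostly with a low value. They report only what shows in the picture. A call takes as long as a camera call. They do not tell look-alikes from the thing itself.
- spotter.look_for(camera, label): "centre" ([x, y, z] in m, in the coordinates of the camera as it stood for that picture, good to about 4 mm: the middle of the surface that is visible of it).
The state is a dict: "time": time; "joints": joint angles; "joint_velocities": joint speeds; "joint_torque": joint torques, N m; "ee_pos": TCP position; "tool_rot": TCP orientation; "ft_force": force on the tool from outside, world axes, zero at the start; "ft_torque": the same for the moment, N m; "gripper_width": finger opening in m.
Only numpy, scipy, OpenCV 4.12 (cv2) and the standard library are available. Lean on these libraries where they do the work, as an engineer would, in place of code of your own. Each camera call takes 0.05 s, during which the arm holds its last target.

### The job

Push the slide's carriage on until it clicks into the loading station (yellow marks), then stack all the L-shaped amber frame corners there in one pile, rosettes up, centred and square on its deck, each turned half round from the one below so that it lies flat clear of the rosettes. Then push the loaded carriage on to the next detent, the microscope station (green marks), with the pile still in order, and leave the plaster mould and the relief tablet where they are.

Things in the scene. Friction and masses are not known exactly. Their poses are not given: they have to be found in the camera images.
- carriage (a joint): carriage of the slide, m along the rail's +y: 0 parked (grey marks), 0.130 loading station (yellow), 0.290 microscope station (green); travel -0.008 to 0.32. A spring ball clicks in at each station (centres itself from within about 4 mm; 3 to 4 N to push past; about 1 N to slide elsewhere; stays where left). The red paddle is at its -y end
- rail: straight aluminium rail 470 mm long, 60 mm wide, 20 mm high, fixed to the table along its own y (about world y, turned a little); origin under its middle on the table; at each station a pair of coloured floor marks, 83 mm either side of its middle line
- deck (a point): centre of the top face of the carriage's square grey deck, 130 x 130 mm, 42 mm above the table, with a dark green felt 108 mm square in its middle; x and y along its sides, turned like the rail. White pointers on the deck's two edges along the rail line up with the marks at a station
- paddle (a point): top centre of the carriage's upright red paddle, 34 mm (x) by 12 mm (y), its top 114 mm above the table and 72 mm above the deck's top, 108 mm from the deck's centre on the -y side. Push its -y face to send the carriage on, its +y face to bring it back, or pinch it
- station_load (a point): where deck is when the carriage is in the loading detent (yellow marks), 42 mm above the table
- station_scope (a point): where deck is when the carriage is in the microscope detent (green marks, the left one, on the microscope's side), 42 mm above the table
- corner1: flat L-shaped amber corner (honey yellow, dark red rosette), 0.1 to 0.17 kg, may be absent; arms 100 mm long outside, 40 mm wide, 16 mm thick; origin under the centre of its 100 x 100 mm outline; arms fill y -50 to -10 and x -50 to -10 mm; centre of mass (-11, -11) mm. Two lie flat on each other, centres together, only half round to each other
- corner1_rosette (a point): top centre of the round rosette of corner1, 26 mm across, standing 9 mm above the top face over the L's heel at (-30, -30) mm, 25 mm above the underside; a corner two layers up clears it
- corner2: flat L-shaped amber corner (cognac brown, yellow rosette), 0.1 to 0.17 kg, may be absent; arms 100 mm long outside, 40 mm wide, 16 mm thick; origin under the centre of its 100 x 100 mm outline; arms fill y -50 to -10 and x -50 to -10 mm; centre of mass (-11, -11) mm. Two lie flat on each other, centres together, only half round to each other
- corner2_rosette (a point): top centre of the round rosette of corner2, 26 mm across, standing 9 mm above the top face over the L's heel at (-30, -30) mm, 25 mm above the underside; a corner two layers up clears it
- corner3: flat L-shaped amber corner (orange, pale rosette), 0.1 to 0.17 kg, may be absent; arms 100 mm long outside, 40 mm wide, 16 mm thick; origin under the centre of its 100 x 100 mm outline; arms fill y -50 to -10 and x -50 to -10 mm; centre of mass (-11, -11) mm. Two lie flat on each other, centres together, only half round to each other
- corner3_rosette (a point): top centre of the round rosette of corner3, 26 mm across, standing 9 mm above the top face over the L's heel at (-30, -30) mm, 25 mm above the underside; a corner two layers up clears it
- corner4: flat L-shaped amber corner (butter yellow, brown rosette), 0.1 to 0.17 kg, may be absent; arms 100 mm long outside, 40 mm wide, 16 mm thick; origin under the centre of its 100 x 100 mm outline; arms fill y -50 to -10 and x -50 to -10 mm; centre of mass (-11, -11) mm. Two lie flat on each other, centres together, only half round to each other
- corner4_rosette (a point): top centre of the round rosette of corner4, 26 mm across, standing 9 mm above the top face over the L's heel at (-30, -30) mm, 25 mm above the underside; a corner two layers up clears it
- corner5: flat L-shaped amber corner (cherry red, yellow rosette), 0.1 to 0.17 kg, may be absent; arms 100 mm long outside, 40 mm wide, 16 mm thick; origin under the centre of its 100 x 100 mm outline; arms fill y -50 to -10 and x -50 to -10 mm; centre of mass (-11, -11) mm. Two lie flat on each other, centres together, only half round to each other
- corner5_rosette (a point): top centre of the round rosette of corner5, 26 mm across, standing 9 mm above the top face over the L's heel at (-30, -30) mm, 25 mm above the underside; a corner two layers up clears it
- mould: bystander: white plaster mould 70 x 100 x 40 mm; origin under its centre
- relief: bystander: carved relief tablet 60 x 90 x 26 mm; origin under its centre
Things that resemble listed ones, but are neither listed nor needed, are in the scene too. What is shaped like the corner5 but purple is not meant. Leave any purple or turquoise look-alike of the corner2 alone.

How it is judged:
By the outcome, as a careful person would: the job done as asked, in the order asked, and still so for the second after the job is handed in, with the robot touching nothing.
Of corner1, corner2, corner3, corner4, corner5 only 4 to 5 are there at a start; the rules pass over those that are not, and their reading is None.
At some moment in a run one of corner1, corner2, corner3, corner4, corner5 may be knocked a few centimetres aside while the robot is not near it.
Once in a run the grip may slacken for a moment while it holds something.
It also fails if it takes over 210 s, if anything falls off the work surface, if the arm or the gripper's body presses on something with over 40 N, if the wrist force passes 120 N, or if a joint passes its speed limit or range.

## Working session

There is one attempt and no reset: what is moved stays moved. The work goes in short steps, Python scripts to look and compute and a tool call to move; the robot and the scene stay as the last step left them, time stands still between calls to the robot, and variables do not carry over. Pictures are saved under pics/ and viewed, and the job is handed in when it is done.

Besides the shell and the picture viewer there is one more tool, called after ">>>" by a JSON object that holds its "name" and its "arguments". step_arm: Moves the arm, as the interface text tells. Its arguments: {"type":"object","properties":{"increments":{"type":"array","items":{"type":"object","properties":{"offset":{"type":"array","items":{"type":"number"}},"spin":{"type":"number"},"hand":{"type":"number"}}}}},"required":["increments"]}

```bash
ls -la; mkdir -p pics
cat > h.py <<'E'
import numpy as np, cv2
from cell import ctrl, eyes, spotter
from scipy.spatial.transform import Rotation as R
def save(img,name): cv2.imwrite('pics/'+name+'.png',cv2.cvtColor(img,cv2.COLOR_RGB2BGR))
def cam(c):
    K=np.array([[c['fx'],0,c['cx']],[0,c['fy'],c['cy']],[0,0,1.]])
    return K,np.array(c['rvec'],float).ravel(),np.array(c['tvec'],float).ravel()
def back(c,uv,z):
    K,rv,t=cam(c);Rm=R.from_rotvec(rv).as_matrix()
    uv=np.atleast_2d(np.array(uv,float))
    d=(np.linalg.inv(K)@np.c_[uv,np.ones(len(uv))].T).T@Rm
    o=-Rm.T@t
    return o+d*((z-o[2])/d[:,2])[:,None]
def proj(c,P):
    K,rv,t=cam(c)
    return cv2.projectPoints(np.atleast_2d(np.array(P,float)),rv,t,K,None)[0].reshape(-1,2)
def toworld(c,p):
    K,rv,t=cam(c);return R.from_rotvec(rv).as_matrix().T@(np.array(p)-t)
E
python3 - <<'E'
from h import *
for n in ('scene','top','wrist'):
    c=eyes.camera(n); save(c['color'],n+'0'); print(n,{k:v for k,v in c.items() if k!='color'})
print(ctrl.get_state(), ctrl.grasp_offset)
E
```

```text
total 12
drwxr-xr-x  3 agent agent 4096 Dec  6 08:04 .
drwxr-xr-x 23 root  root  4096 Dec  6 08:04 ..
drwxr-xr-x  2 agent agent 4096 Dec  6 08:04 pics
scene {'fx': 386.0876714752119, 'fy': 386.0876714752119, 'cx': 324.48046178915916, 'cy': 201.091853704853, 'rvec': array([ 2.45631989,  0.63977337, -0.21159446]), 'tvec': array([-0.43644926, -0.14445013,  1.44311421])}
top {'fx': 500.9578212284284, 'fy': 500.9578212284284, 'cx': 316.0913481541095, 'cy': 195.32089400046752, 'rvec': array([ 2.19586076, -2.14275307,  0.09933902]), 'tvec': array([-0.01814024,  0.5311728 ,  1.33652239])}
wrist {'fx': 309.70691628693146, 'fy': 309.70691628693146, 'cx': 323.4458232743345, 'cy': 195.3123548020262, 'tool_from_camera': array([[ 6.59485285e-05, -9.62580840e-01, -2.70994690e-01,
         6.76211804e-02],
       [ 9.99999942e-01, -2.70729043e-05,  3.39520983e-04,
         2.56530559e-04],
       [-3.34153007e-04, -2.70994697e-01,  9.62580782e-01,
        -1.65409066e-01],
       [ 0.00000000e+00,  0.00000000e+00,  0.00000000e+00,
         1.00000000e+00]])}
{'time': 0.15, 'joints': array([-6.99646627e+01,  5.03178247e+00,  7.86044537e+01,  8.95816098e-04,
        9.64653853e+01, -5.90912878e+00]), 'joint_velocities': array([-0.03873897, -0.19926364, -0.28496105,  0.03098618, -0.04058657,
       -0.00736082]), 'joint_torque': array([ 1.32969453e-03, -3.52374852e+01, -3.13678265e+01, -2.08277521e-05,
        8.03766889e-03,  1.01170110e-05]), 'ee_pos': array([ 0.24046074, -0.49417162,  0.20778872]), 'tool_rot': array([-1.79899010e+02, -1.13475970e-02,  2.59445562e+01]), 'ft_force': array([-0.18228769, -0.51760965,  0.24430175]), 'ft_torque': array([ 0.0003768 , -0.01806692,  0.01437606]), 'gripper_width': 0.08545815467711212} 0.0187
```

View pics/top0.png

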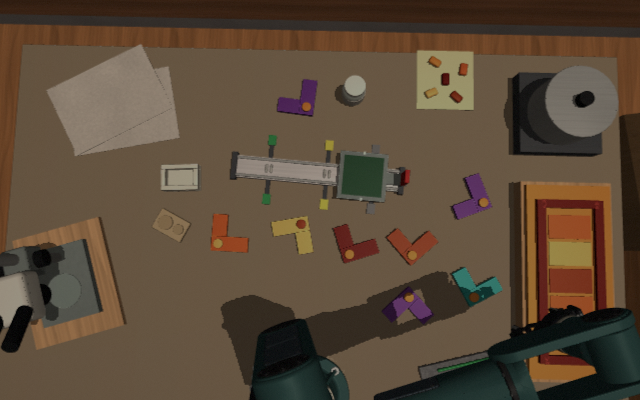

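View pics/scene0.png

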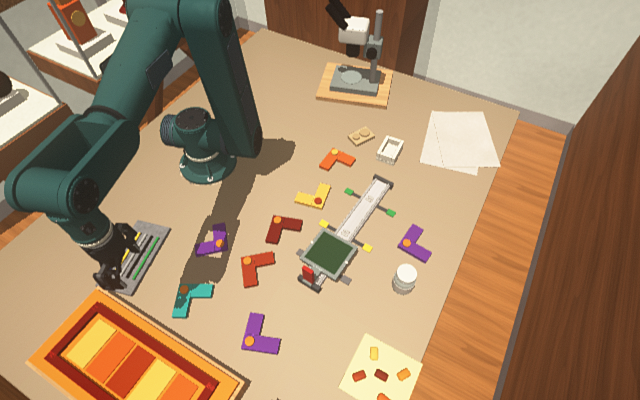

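Run:
```python
import cv2
a=cv2.imread('pics/top0.png'); b=cv2.imread('pics/scene0.png')
cv2.imwrite('pics/topc.png',cv2.resize(a[190:330,190:510],None,fx=2.5,fy=2.5,interpolation=cv2.INTER_CUBIC))
cv2.imwrite('pics/scc.png',cv2.resize(b[130:330,170:430],None,fx=3,fy=3,interpolation=cv2.INTER_CUBIC))
```

```text
(no output)
```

View pics/topc.png

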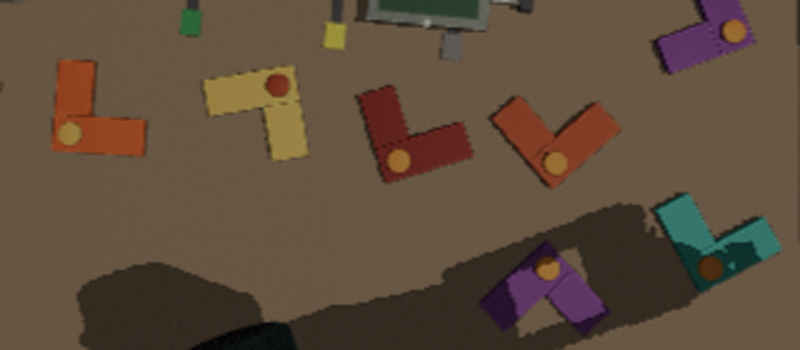

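View pics/scc.png

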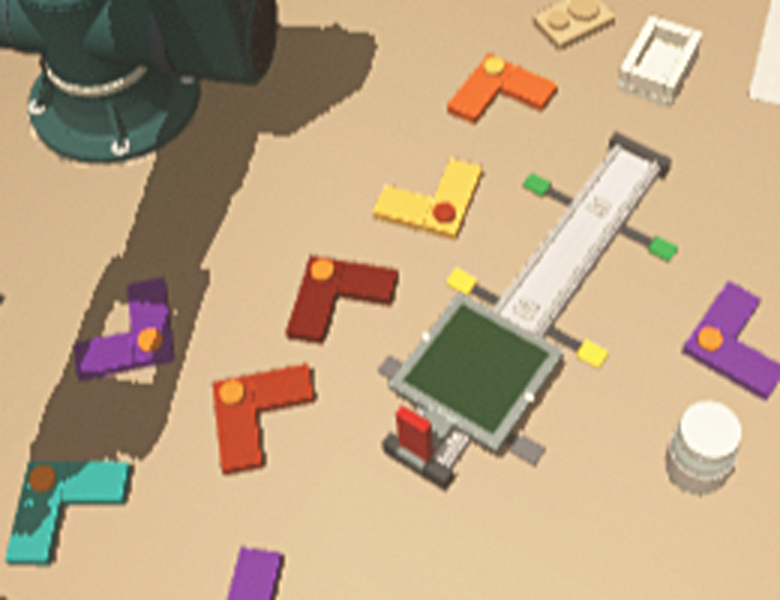

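```bash
cat >> h.py <<'E'
def blobs(img,lo,hi,amin=15):
    hsv=cv2.cvtColor(img,cv2.COLOR_RGB2HSV); m=cv2.inRange(hsv,np.array(lo),np.array(hi))
    n,l,s,c=cv2.connectedComponentsWithStats(m)
    return m,[(tuple(np.round(c[i],1)),s[i][4]) for i in range(1,n) if s[i][4]>=amin]
E
python3 - <<'E'
from h import *
c=eyes.camera('top'); img=c['color']
hsv=cv2.cvtColor(img,cv2.COLOR_RGB2HSV)
for p in [(228,245),(298,226),(345,240),(410,235),(310,245),(356,257),(329,145),(324,204),(272,140),(266,199),(373,149),(407,176),(375,208),(362,175)]:
    print(p,img[p[1],p[0]],hsv[p[1],p[0]])
print(blobs(img,(24,120,120),(35,255,255),8)[1])
print(blobs(img,(45,120,60),(80,255,255),8)[1])
for l in ['carriage','deck','paddle','corner1','corner2','corner3','corner4','corner5','rail','station_load']:
    print(l,[(round(d['confidence'],2),np.round(toworld(c,d['centre']),3).tolist()) for d in spotter.look_for('top',l)])
c=eyes.camera('scene')
for l in ['deck','paddle','corner1','corner4']:
    print(l,[(round(d['confidence'],2),np.round(toworld(c,d['centre']),3).tolist()) for d in spotter.look_for('scene',l)])
E
```

```text
(228, 245) [146  66  31] [  9 201 146]
(298, 226) [111  45  27] [  6 193 111]
(345, 240) [95 35 29] [  3 177  95]
(410, 235) [103  86  66] [ 16  92 103]
(310, 245) [152 132  69] [ 23 139 152]
(356, 257) [97 36 31] [  2 174  97]
(329, 145) [153 138  53] [ 26 167 153]
(324, 204) [154 144  58] [ 27 159 154]
(272, 140) [41 98 51] [ 65 148  98]
(266, 199) [ 44 101  54] [ 65 144 101]
(373, 149) [89 84 79] [15 29 89]
(407, 176) [133  36  33] [  1 192 133]
(375, 208) [103  87  68] [ 16  87 103]
(362, 175) [39 59 40] [62 86 59]
[((np.float64(329.1), np.float64(144.7)), np.int32(73)), ((np.float64(323.6), np.float64(204.2)), np.int32(83))]
[((np.float64(271.8), np.float64(139.7)), np.int32(67)), ((np.float64(265.9), np.float64(198.4)), np.int32(67)), ((np.float64(460.1), np.float64(365.0)), np.int32(111))]
carriage [(0.89, [0.581, -0.137, 0.043])]
deck [(0.56, [0.58, -0.133, 0.043])]
paddle [(0.64, [0.582, -0.137, 0.042])]
corner1 [(0.96, [0.294, -0.437, 0.017]), (0.93, [0.406, 0.243, 0.013]), (0.9, [0.406, -0.266, 0.016]), (0.86, [0.234, -0.257, 0.018]), (0.72, [0.792, 0.037, 0.015]), (0.64, 
[... 1329 characters left out ...]
, 0.025])]
deck [(0.84, [0.589, -0.141, 0.04]), (0.4, [0.407, -0.271, 0.016])]
paddle [(0.64, [0.589, -0.143, 0.041])]
corner1 [(0.97, [0.411, 0.241, 0.019]), (0.91, [0.438, 0.034, 0.016]), (0.85, [0.298, -0.437, 0.016]), (0.84, [0.53, -0.437, 0.02]), (0.84, [0.242, -0.27, 0.013]), (0.75, [0.405, -0.271, 0.016]), (0.67, [0.795, 0.032, 0.014]), (0.65, [0.397, -0.101, 0.013]), (0.59, [0.589, -0.141, 0.038])]
corner4 [(0.97, [0.411, 0.241, 0.019]), (0.91, [0.438, 0.034, 0.016]), (0.85, [0.298, -0.437, 0.016]), (0.84, [0.53, -0.437, 0.02]), (0.84, [0.242, -0.27, 0.013]), (0.75, [0.405, -0.271, 0.016]), (0.67, [0.795, 0.032, 0.014]), (0.65, [0.397, -0.101, 0.013]), (0.59, [0.589, -0.141, 0.038])]
```

```bash
cat >> h.py <<'E'
from scipy.optimize import minimize
LP=np.array([[-50,-50],[50,-50],[50,-10],[-10,-10],[-10,50],[-50,50]])/1000.
def lpts(x,y,th,z):
    c,s=np.cos(th),np.sin(th)
    return np.c_[x+c*LP[:,0]-s*LP[:,1], y+s*LP[:,0]+c*LP[:,1], np.full(6,z)]
def render(pf,x,y,th,zb,box,S=8):
    x0,y0,x1,y1=box; im=np.zeros(((y1-y0)*S,(x1-x0)*S),np.uint8)
    def poly(P):
        u=(pf(P)-[x0,y0]+0.5)*S-0.5
        cv2.fillPoly(im,[np.round(u*16).astype(np.int32)],255,shift=4)
    b=lpts(x,y,th,zb);t=lpts(x,y,th,zb+.016)
    poly(b);poly(t)
    for i in range(6):
        j=(i+1)%6; poly(np.array([b[i],b[j],t[j],t[i]]))
    return cv2.resize(im,(x1-x0,y1-y0),interpolation=cv2.INTER_AREA)/255.
def satmask(img,box,lo,hi):
    x0,y0,x1,y1=box
    hsv=cv2.cvtColor(cv2.resize(img,None,fx=1,fy=1)[y0:y1,x0:x1],cv2.COLOR_RGB2HSV).astype(float)
    return np.clip((hsv[...,1]-lo)/(hi-lo),0,1)
def fitL(pf,m,zb,box,x,y,ths=None,S=8):
    best=None
    f=lambda p:np.abs(render(pf,p[0],p[1],p[2]/10,zb,box,S)-m).sum()
    for th in (np.arange(8)*np.pi/4 if ths is None else ths):
        r=minimize(f,[x,y,th*10],method='Nelder-Mead',options=dict(initial_simplex=np.array([[x,y,th*10],[x+.01,y,th*10],[x,y+.01,th*10],[x,y,th*10+3]]),xatol=1e-4,fatol=.05))
        if best is None or r.fun<best.fun: best=r
    p=best.x; return p[0],p[1],(np.degrees(p[2]/10)+180)%360-180,best.fun/m.sum()
E
cat > seg.py <<'E'
from h import *
import sys
if __name__=='__main__':
    for n in ('top','scene'):
        c=eyes.camera(n);img=c['color']
        pf=lambda P:proj(c,P)
        for nm,g in dict(c3=(.41,.243),c1=(.425,.09),c5=(.40,-.10),c2=(.406,-.268)).items():
            # box about projection
            u=proj(c,[[g[0],g[1],.008]])[0]; h=34
            box=[int(max(0,u[0]-h)),int(max(0,u[1]-h)),int(u[0]+h),int(u[1]+h)]
            bg=(95,125) if n=='top' else (95,125)
            m=satmask(img,box,*bg)
            # keep largest comp
            k,l,s,cc=cv2.connectedComponentsWithStats((m>.3).astype(np.uint8)); j=1+np.argmax(s[1:,4]); keep=cv2.dilate((l==j).astype(np.uint8),np.ones((3,3)))
            m=m*keep
            c0=back(c,[cc[j]+np.array(box[:2])],.012)[0]
            x,y,t,e=fitL(pf,m,0,box,c0[0],c0[1])
            print(n,nm,round(x*1e3,1),round(y*1e3,1),round(t,1),'err',round(e,3))
E
python3 - <<'E'
from h import *
M={}
for n,yl,gl in(('top',(24,120,120),(45,120,60)),('scene',(24,140,150),(45,120,60))):
    c=eyes.camera(n)
    print(n)
    for nm,(lo,hi) in dict(y=(yl,(35,255,255)),g=(gl,(85,255,255))).items():
        for b in blobs(c['color'],lo,hi,8)[1]: print(nm,b, np.round(back(c,[b[0]],0)[0]*1e3,1))
E
python3 seg.py
```

```text
top
y ((np.float64(329.2), np.float64(144.8)), np.int32(73)) [676.8 -38.1   0. ]
y ((np.float64(323.7), np.float64(204.0)), np.int32(83)) [510.3 -26.6   0. ]
g ((np.float64(271.8), np.float64(139.7)), np.int32(67)) [687.4 122.9   0. ]
g ((np.float64(265.9), np.float64(198.4)), np.int32(67)) [522.  133.8   0. ]
g ((np.float64(474.3), np.float64(281.7)), np.int32(492)) [ 308.3 -441.3    0. ]
g ((np.float64(460.3), np.float64(365.0)), np.int32(111)) [  86.7 -402.5    0. ]
scene
y ((np.float64(334.3), np.float64(151.1)), np.int32(15)) [386.5 279.7   0. ]
y ((np.float64(314.1), np.float64(195.0)), np.int32(285)) [423.5  62.8   0. ]
y ((np.float64(323.3), np.float64(223.3)), np.int32(46)) [509.1 -23.3   0. ]
y ((np.float64(136.6), np.float64(235.9)), np.int32(11)) [-1.000e-01 -3.621e+02  0.000e+00]
y ((np.float64(367.0), np.float64(247.6)), np.int32(50)) [675.7 -35.    0. ]
y ((np.float64(124.8), np.float64(254.6)), np.int32(18)) [  17.3 -430.5    0. ]
y ((np.float64(100.6), np.float64(333.4)), np.int32(115)) [ 142.9 -642.1    0. ]
y ((np.float64(373.6), np.float64(353.5)), np.int32(55)) [ 831.6 -318.5    0. ]
y ((np.float64(152.6), np.float64(382.3)), np.int32(934)) [ 359.9 -664.7    0. ]
g ((np.float64(348.5), np.float64(191.1)), np.int32(33)) [521.1 136.5   0. ]
g ((np.float64(390.4), np.float64(212.6)), np.int32(35)) [686.8 124.5   0. ]
g ((np.float64(145.0), np.float64(258.0)), np.int32(94)) [  82.  -408.1    0. ]
g ((np.float64(192.8), np.float64(298.3)), np.int32(389)) [ 300.9 -436.9    0. ]
top c3 425.0 227.8 -91.8 err 0.053
top c1 418.2 58.7 101.6 err 0.05
top c5 413.6 -116.4 -71.2 err 0.044
top c2 419.5 -268.9 -48.4 err 0.048
scene c3 424.9 229.5 -92.4 err 0.038
scene c1 418.0 60.1 101.2 err 0.031
scene c5 412.8 -114.9 -71.5 err 0.039
scene c2 419.1 -267.1 -48.2 err 0.035
```

```bash
cat >> h.py <<'E'
def plan(x,y,z,yaw,s=None):
    """mm, deg"""
    s=s or ctrl.get_state(); Rm=R.from_euler('xyz',s['tool_rot'],degrees=True).as_matrix()
    d=Rm.T@(np.array([x,y,z])-np.array(s['ee_pos'])*1e3)
    dy=(yaw-s['tool_rot'][2]+180)%360-180
    print('t',round(s['time'],2),'at',np.round(np.array(s['ee_pos'])*1e3,1),'yaw',round(s['tool_rot'][2],2),'w',round(s['gripper_width']*1e3,1),'F',np.round(s['ft_force'],1))
    print('  offset',np.round(d,1).tolist(),'spin',round(-np.radians(dy),4),'j6',round(s['joints'][5]))
E
python3 -c "
from h import *
plan(576.4,-268.2,200,-4)"
```

```text
t 1.15 at [ 240.6 -494.6  208.7] yaw 25.94 w 85.3 F [-0.2  0.2  0.8]
  offset [401.0, -56.7, 8.7] spin 0.5226 j6 -6
```

>>> {"name": "step_arm", "arguments": {"increments": [{"offset":[401,-56.7,8.7],"spin":0.5226,"hand":45},{"offset":[401,-56.7,8.7],"spin":0.5226,"hand":45},{"offset":[401,-56.7,8.7],"spin":0.5226,"hand":45},{"offset":[401,-56.7,8.7],"spin":0.5226,"hand":45},{"offset":[401,-56.7,8.7],"spin":0.5226,"hand":45},{"offset":[401,-56.7,8.7],"spin":0.5226,"hand":45},{"offset":[401,-56.7,8.7],"spin":0.5226,"hand":45},{"offset":[401,-56.7,8.7],"spin":0.5226,"hand":45},{"offset":[401,-56.7,8.7],"spin":0.5226,"hand":45},{"offset":[401,-56.7,8.7],"spin":0.5226,"hand":45}]}}

```text
time: 2.4
ee_pos: [0.5755, -0.2693, 0.2003]
tool_rot: [180.0, -0.0, -4.1]
ft_force: [-0.4, -0.5, 0.3]
gripper_width: 0.0449
```

Run:
```python
from h import *
plan(576.4,-268.2,80,-4)
c=eyes.camera('wrist'); save(c['color'],'w1')
c=eyes.camera('top'); save(c['color'],'t1')
```

```text
t 2.4 at [ 575.5 -269.3  200.3] yaw -4.1 w 44.9 F [-0.4 -0.5  0.3]
  offset [0.8, -1.2, 120.3] spin -0.0018 j6 64
```

View pics/w1.png

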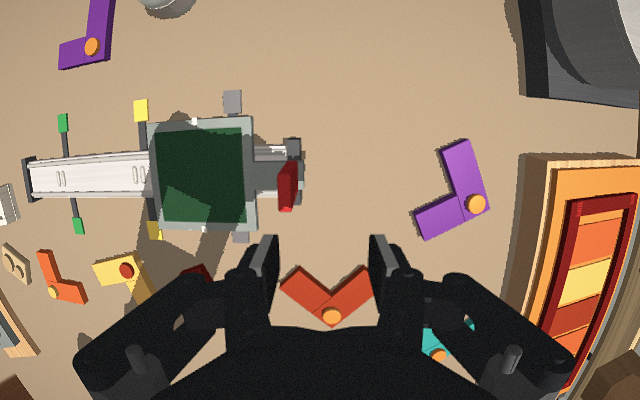

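View pics/t1.png

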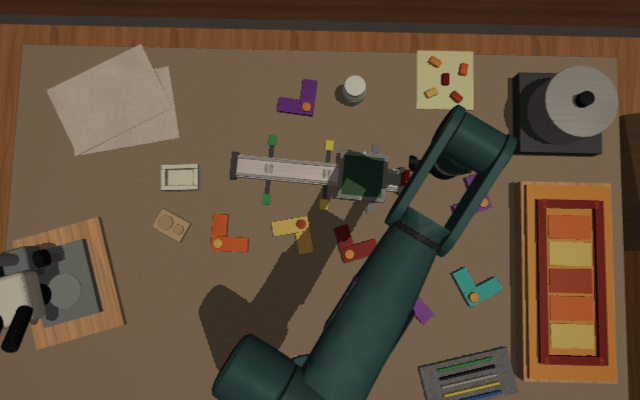

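```bash
cat >> h.py <<'E'
def wproj(c,s,P):
    T=np.array(c['tool_from_camera']); Rm=R.from_euler('xyz',s['tool_rot'],degrees=True).as_matrix()
    pt=(np.atleast_2d(P)-np.array(s['ee_pos']))@Rm
    pc=(pt-T[:3,3])@T[:3,:3]
    r=np.hypot(pc[:,0],pc[:,1]); th=np.arctan2(r,pc[:,2]); k=np.where(r>1e-9,th/np.maximum(r,1e-9),1)
    return np.c_[c['cx']+c['fx']*k*pc[:,0], c['cy']+c['fy']*k*pc[:,1]]
def wback(c,s,uv,z):
    T=np.array(c['tool_from_camera']); Rm=R.from_euler('xyz',s['tool_rot'],degrees=True).as_matrix()
    uv=np.atleast_2d(np.array(uv,float)); d=(uv-[c['cx'],c['cy']])/c['fx']; th=np.linalg.norm(d,axis=1)
    v=np.c_[d*(np.sin(th)/np.maximum(th,1e-9))[:,None],np.cos(th)]
    v=v@T[:3,:3].T@Rm.T; o=Rm@T[:3,3]+np.array(s['ee_pos'])
    return o+v*((z-o[2])/v[:,2])[:,None]
E
python3 - <<'E'
from h import *
s=ctrl.get_state(); c=eyes.camera('wrist')
a=np.radians(-4); ux=np.array([np.cos(a),np.sin(a),0]); uy=np.array([-np.sin(a),np.cos(a),0])
L=np.array([.593,-.0308,0]); pk=L-.13*uy+[0,0,.042]
pd=pk-.108*uy+[0,0,.072]
P=[pd+sx*.017*ux+sy*.006*uy for sx,sy in((1,1),(1,-1),(-1,-1),(-1,1))]+[pk+sx*.054*ux+sy*.054*uy for sx,sy in((1,1),(1,-1),(-1,-1),(-1,1))]+[s['ee_pos']]
u=wproj(c,s,P); print(np.round(u))
im=c['color'].copy()
for q in u: cv2.circle(im,tuple(int(v) for v in np.round(q)),2,(255,0,255),-1)
save(im[100:350],'w2')
E
```

```text
[[314. 171.]
 [328. 171.]
 [328. 210.]
 [314. 210.]
 [177. 129.]
 [270. 124.]
 [274. 221.]
 [186. 220.]
 [322. 231.]]
```

View pics/w2.png

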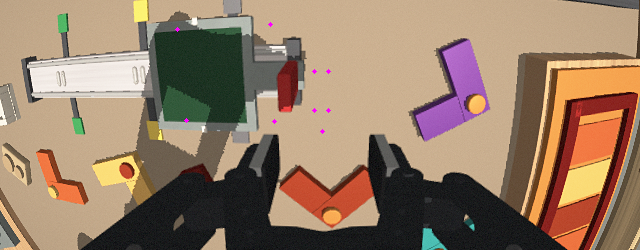

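```bash
cat >> h.py <<'E'
A=np.radians(-4.0); UX=np.array([np.cos(A),np.sin(A),0]); UY=np.array([-np.sin(A),np.cos(A),0])
LOAD=np.array([.593,-.0308,.042]); SCOPE=np.array([.6043,.1294,.042])
E
python3 - <<'E'
from h import *
s=ctrl.get_state(); c=eyes.camera('wrist')
q=wback(c,s,[(154,127),(242,129),(247,220),(160,222)],.042)
m=q.mean(0); print(np.round(q*1e3,1),np.round(m*1e3,1)); print('along',(m-LOAD)@UY,'x',(m-LOAD)@UX)
q=wback(c,s,[(280,161),(299,161),(293,211),(278,212)],.114); print(np.round(q*1e3,1),np.round(q.mean(0)*1e3,1),(q.mean(0)-LOAD)@UY)
for p,z in [((140,109),0),((63,122),0),((78,226),0),((232,100),0)]: 
    q=wback(c,s,[p],z)[0]; print(np.round(q*1e3,1),(q-LOAD)@UY,(q-LOAD)@UX)
E
```

```text
[[ 648.   -79.7   42. ]
 [ 631.7 -187.3   42. ]
 [ 529.6 -179.6   42. ]
 [ 532.8  -64.5   42. ]] [ 585.5 -127.8   42. ]
along -0.09725833439923395 x -0.0006758216402132202
[[ 604.7 -236.   114. ]
 [ 603.4 -251.8  114. ]
 [ 560.6 -242.7  114. ]
 [ 560.5 -229.5  114. ]] [ 582.3 -240.   114. ] -0.20943872096008673
[675.8 -35.    0. ] 0.0015440622500005555 0.08292630233777766
[686.1 123.1   0. ] 0.16001341934819147 0.08213291497814856
[517.5 136.4   0. ] 0.16149379207430833 -0.08694889497882766
[ 666.8 -166.9    0. ] -0.1306253082708717 0.08307313355492785
```

```bash
python3 -c "
from h import *
plan(578.6,-236.3,82,-4)"
```

```text
t 2.6 at [ 575.8 -269.   200.4] yaw -4.09 w 45.1 F [ 0.4  0.8 -0.4]
  offset [0.5, -32.9, 118.4] spin -0.0015 j6 64
```

>>> {"name": "step_arm", "arguments": {"increments": [{"offset":[0.5,-32.9,0],"spin":0,"hand":50},{"offset":[0.5,-32.9,0],"spin":0,"hand":50},{"offset":[0.5,-32.9,60],"spin":0,"hand":50},{"offset":[0.5,-32.9,60],"spin":0,"hand":50},{"offset":[0.5,-32.9,90],"spin":0,"hand":50},{"offset":[0.5,-32.9,118],"spin":0,"hand":50},{"offset":[0.5,-32.9,118],"spin":0,"hand":50}]}}

```text
time: 3.48
ee_pos: [0.5788, -0.2359, 0.0818]
tool_rot: [-180.0, 0.1, -4.0]
ft_force: [0.5, -0.3, -0.8]
gripper_width: 0.0499
```

Run:
```python
from h import *
s=ctrl.get_state(); c=eyes.camera('wrist'); save(c['color'],'w3'); print(s['ee_pos'],s['ft_force'])
```

```text
[ 0.57876519 -0.23587902  0.08184459] [ 0.52044238 -0.3077593  -0.79403103]
```

View pics/w3.png

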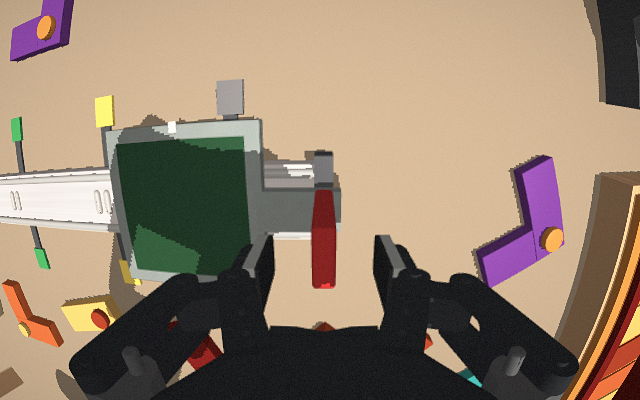

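>>> {"name": "step_arm", "arguments": {"increments": [{"offset":[0,0,0],"spin":0,"hand":0},{"offset":[0,0,0],"spin":0,"hand":0},{"offset":[0,0,0],"spin":0,"hand":0},{"offset":[0,0,0],"spin":0,"hand":0},{"offset":[0,0,0],"spin":0,"hand":0},{"offset":[0,0,0],"spin":0,"hand":0}]}}

```text
time: 4.28
ee_pos: [0.5803, -0.2361, 0.0844]
tool_rot: [179.9, -0.2, -4.0]
ft_force: [-0.2, 0.8, 6.4]
gripper_width: 0.0101
```

Run:
```python
from h import *
s=ctrl.get_state(); t=LOAD-.108*UY; plan(t[0]*1e3,t[1]*1e3,82,-4)
```

```text
t 4.28 at [ 580.3 -236.1   84.4] yaw -4.0 w 10.1 F [-0.2  0.8  6.4]
  offset [-1.6, -97.6, 2.2] spin 0.0 j6 67
```

>>> {"name": "step_arm", "arguments": {"increments": [{"offset":[0,-8,0],"spin":0,"hand":0},{"offset":[0,-20,0],"spin":0,"hand":0},{"offset":[0,-35,0],"spin":0,"hand":0},{"offset":[0,-50,0],"spin":0,"hand":0},{"offset":[0,-65,0],"spin":0,"hand":0},{"offset":[0,-80,0],"spin":0,"hand":0},{"offset":[0,-90,0],"spin":0,"hand":0},{"offset":[0,-97.6,0],"spin":0,"hand":0},{"offset":[0,-97.6,0],"spin":0,"hand":0},{"offset":[0,-97.6,0],"spin":0,"hand":0}]}}

```text
time: 5.52
ee_pos: [0.5871, -0.1381, 0.0844]
tool_rot: [180.0, -0.2, -4.0]
ft_force: [-0.9, 1.7, 6.3]
gripper_width: 0.0097
```

>>> {"name": "step_arm", "arguments": {"increments": [{"offset":[0,0,0],"spin":0,"hand":50},{"offset":[0,0,0],"spin":0,"hand":50},{"offset":[0,0,0],"spin":0,"hand":50},{"offset":[0,0,-60],"spin":0,"hand":50},{"offset":[0,0,-120],"spin":0,"hand":50},{"offset":[0,0,-120],"spin":0,"hand":50},{"offset":[0,0,-150],"spin":0,"hand":50},{"offset":[0,0,-150],"spin":0,"hand":50}]}}

```text
time: 6.52
ee_pos: [0.587, -0.1384, 0.2339]
tool_rot: [179.9, -0.2, -4.0]
ft_force: [-0.7, 0.2, 0.8]
gripper_width: 0.0503
```

```bash
python3 - <<'E'
from h import *
s=ctrl.get_state(); c=eyes.camera('wrist')
im=c['color'].copy()
P=[LOAD+sx*.054*UX+sy*.054*UY for sx,sy in((1,1),(1,-1),(-1,-1),(-1,1))]
u=wproj(c,s,P)
for q in u: cv2.circle(im,tuple(int(v) for v in np.round(q)),2,(255,0,255),-1)
save(im,'w4')
c=eyes.camera('scene'); save(c['color'],'s4'); c=eyes.camera('top'); save(c['color'],'t4')
E
python3 seg.py
```

```text
top c3 425.1 227.9 -91.5 err 0.051
top c1 418.4 58.1 100.8 err 0.07
top c5 335.1 38.5 -126.1 err 1.0
top c2 419.2 -269.4 -47.9 err 0.19
scene c3 507.2 466.2 91.8 err 0.972
scene c1 408.3 57.6 23.3 err 1.133
scene c5 412.8 -114.9 -71.4 err 0.045
scene c2 418.7 -266.9 -48.0 err 0.04
```

View pics/w4.png

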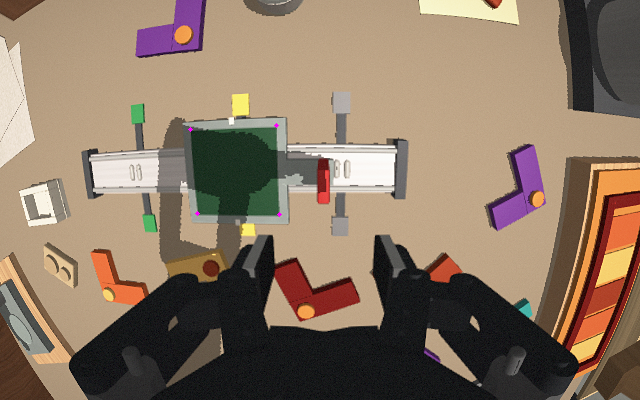

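View pics/s4.png

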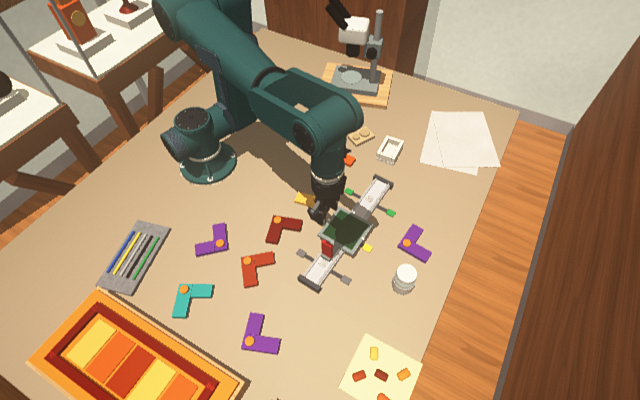

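```bash
cat >> h.py <<'E'
G=7.
def gp(x,y,th,arm):
    a=np.radians(th); p=np.array([G,-30.]) if arm=='x' else np.array([-30.,G])
    return x+np.cos(a)*p[0]-np.sin(a)*p[1], y+np.sin(a)*p[0]+np.cos(a)*p[1]
def wfit(x,y,th,zb=0,lo=None,h=75,name=None,S=4):
    s=ctrl.get_state(); c=eyes.camera('wrist'); img=c['color']
    pf=lambda P:wproj(c,s,P)
    u=pf([[x/1e3,y/1e3,zb+.008]])[0]
    box=[int(max(0,u[0]-h)),int(max(0,u[1]-h)),int(min(640,u[0]+h)),int(min(400,u[1]+h))]
    m=satmask(img,box,*(lo or (95,130)))
    hsv=cv2.cvtColor(img,cv2.COLOR_RGB2HSV)[box[1]:box[3],box[0]:box[2]]
    m[hsv[...,2]<45]=0
    r0=render(pf,x/1e3,y/1e3,np.radians(th),zb,box,S)
    near=cv2.dilate((r0>.5).astype(np.uint8),np.ones((25,25))); m=m*near
    r=fitL(pf,m,zb,box,x/1e3,y/1e3,[np.radians(th)],S)
    print('wfit',np.round([r[0]*1e3,r[1]*1e3,r[2]],1),'err',round(r[3],3))
    if name:
        im=img.copy()
        uu=pf(lpts(r[0],r[1],np.radians(r[2]),zb+.016)); cv2.polylines(im,[np.round(uu).astype(np.int32)],True,(0,255,255),1)
        save(im,name)
    return r[0]*1e3,r[1]*1e3,r[2]
E
python3 -c "
from h import *
g=gp(418.2,59.3,101.3,'y');print(g);plan(*g,150,11.3)"
```

```text
(np.float64(417.21408171744923), np.float64(28.509937233903987))
t 6.78 at [ 585.3 -137.8  229.9] yaw -4.0 w 49.9 F [-0.7  0.8 -0.9]
  offset [-179.0, -154.1, 80.6] spin -0.267 j6 75
```

>>> {"name": "step_arm", "arguments": {"increments": [{"offset":[-179,-154.1,80.6],"spin":-0.267,"hand":80},{"offset":[-179,-154.1,80.6],"spin":-0.267,"hand":80},{"offset":[-179,-154.1,80.6],"spin":-0.267,"hand":80},{"offset":[-179,-154.1,80.6],"spin":-0.267,"hand":80},{"offset":[-179,-154.1,80.6],"spin":-0.267,"hand":80},{"offset":[-179,-154.1,80.6],"spin":-0.267,"hand":80},{"offset":[-179,-154.1,80.6],"spin":-0.267,"hand":80},{"offset":[-179,-154.1,80.6],"spin":-0.267,"hand":80}]}}

```text
time: 7.78
ee_pos: [0.4194, 0.0274, 0.1521]
tool_rot: [180.0, -0.1, 11.2]
ft_force: [-0.2, 0.5, -0.9]
gripper_width: 0.08
```

Run:
```python
from h import *
for i in range(3): print(np.round(ctrl.get_state()['ee_pos'],4))
r=wfit(418.2,59.3,101.3,name='w5')
print(np.round(ctrl.get_state()['ee_pos'],4))
```

```text
[0.4194 0.0274 0.1521]
[0.4194 0.0274 0.1521]
[0.4194 0.0274 0.1521]
wfit [416.3  58.1 101.4] err 0.174
[0.4192 0.0275 0.1519]
```

View pics/w5.png

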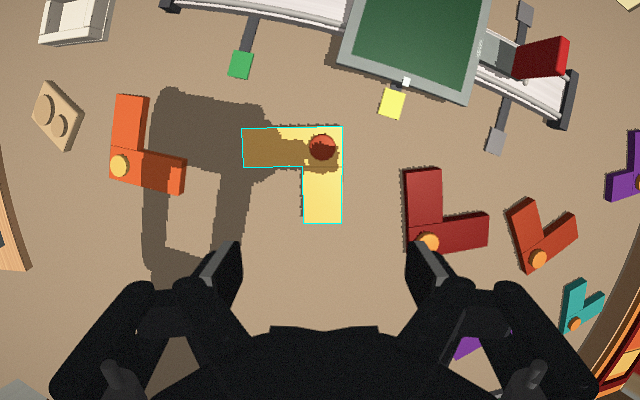

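```bash
python3 -c "
from h import *
g=gp(416.5,58.3,101.4,'y');print(g);plan(*g,2.5,11.4)"
```

```text
(np.float64(415.5678219890217), np.float64(27.50826337869446))
t 7.83 at [419.2  27.5 151.9] yaw 11.23 w 79.7 F [-0.4  0.8 -0.1]
  offset [-3.7, -0.7, 149.4] spin -0.003 j6 75
```

>>> {"name": "step_arm", "arguments": {"increments": [{"offset":[-3.7,-0.7,50],"spin":-0.003,"hand":70},{"offset":[-3.7,-0.7,100],"spin":-0.003,"hand":70},{"offset":[-3.7,-0.7,130],"spin":-0.003,"hand":70},{"offset":[-3.7,-0.7,149],"spin":-0.003,"hand":70},{"offset":[-3.7,-0.7,149],"spin":-0.003,"hand":70},{"offset":[-3.7,-0.7,149],"spin":-0.003,"hand":30},{"offset":[-3.7,-0.7,149],"spin":-0.003,"hand":30},{"offset":[-3.7,-0.7,149],"spin":-0.003,"hand":30},{"offset":[-3.7,-0.7,149],"spin":-0.003,"hand":30},{"offset":[-3.7,-0.7,149],"spin":-0.003,"hand":30}]}}

```text
time: 9.07
ee_pos: [0.4145, 0.0281, 0.0026]
tool_rot: [180.0, -0.0, 11.5]
ft_force: [-0.1, 0.2, 0.9]
gripper_width: 0.0297
```

Run:
```python
from h import *
s=ctrl.get_state(); c=eyes.camera('wrist'); save(c['color'],'w6'); print(np.round(s['ee_pos'],4),s['ft_force'],s['gripper_width'])
plan(415.5,27.5,110,11.4)
```

```text
[0.4145 0.0281 0.0026] [-0.09687304  0.22314367  0.91600249] 0.029677107170838442
t 9.12 at [414.5  28.1   2.5] yaw 11.47 w 29.6 F [-0.1  0.3 -0.5]
  offset [0.9, 0.9, -107.5] spin 0.0013 j6 75
```

View pics/w6.png

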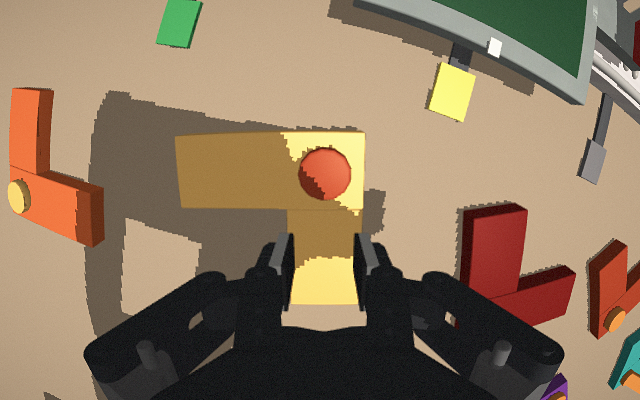

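>>> {"name": "step_arm", "arguments": {"increments": [{"offset":[0,0,0],"spin":0,"hand":24},{"offset":[0,0,0],"spin":0,"hand":24},{"offset":[0,0,0],"spin":0,"hand":24}]}}

```text
time: 9.5
ee_pos: [0.4144, 0.0281, 0.0024]
tool_rot: [180.0, 0.0, 11.5]
ft_force: [0.7, 0.1, -0.1]
gripper_width: 0.024
```

Run:
```python
from h import *
s=ctrl.get_state(); c=eyes.camera('wrist'); print(np.round(s['ee_pos'],4),s['ft_force'],s['gripper_width'])
save(cv2.resize(c['color'][190:340,220:420],None,fx=3,fy=3),'w7')
```

```text
[0.4144 0.0281 0.0024] [ 0.69346592  0.13783142 -0.10233577] 0.024016062632411912
```

View pics/w7.png

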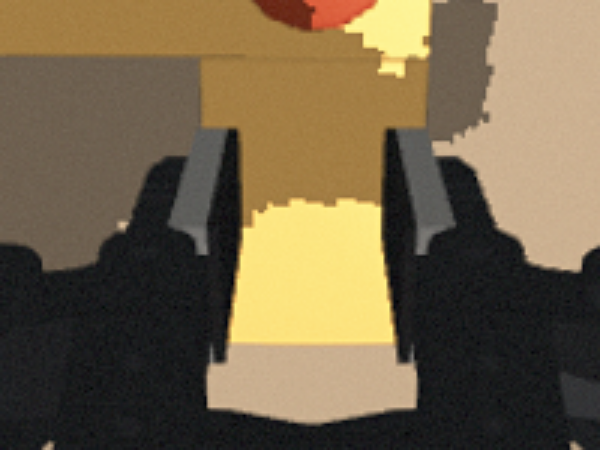

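>>> {"name": "step_arm", "arguments": {"increments": [{"offset":[0,0,0],"spin":0,"hand":60},{"offset":[0,0,0],"spin":0,"hand":60},{"offset":[0,0,2],"spin":0,"hand":60},{"offset":[0,0,4],"spin":0,"hand":60},{"offset":[0,0,4],"spin":0,"hand":60}]}}

```text
time: 10.18
ee_pos: [0.4141, 0.0281, -0.0019]
tool_rot: [-180.0, 0.0, 11.5]
ft_force: [-0.8, 0.0, 0.3]
gripper_width: 0.0602
```

Run:
```python
from h import *
s=ctrl.get_state(); c=eyes.camera('wrist'); print(np.round(s['ee_pos'],4),s['ft_force'],s['gripper_width'])
save(cv2.resize(c['color'][150:350,200:440],None,fx=3,fy=3),'w8')
c=eyes.camera('scene')
save(cv2.resize(c['color'][150:250,270:390],None,fx=5,fy=5,interpolation=cv2.INTER_CUBIC),'s8')
```

```text
[ 0.4141  0.0281 -0.0019] [-0.76056037  0.00185074  0.34061855] 0.060195179801416
```

View pics/w8.png

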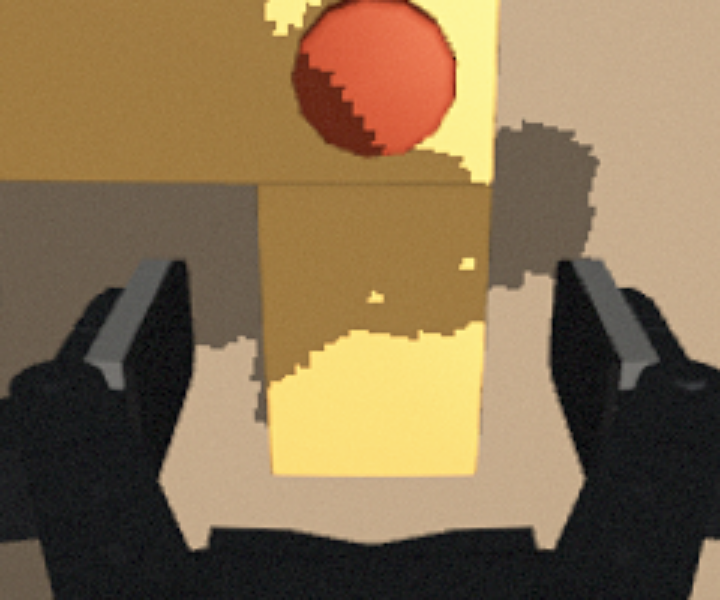

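View pics/s8.png

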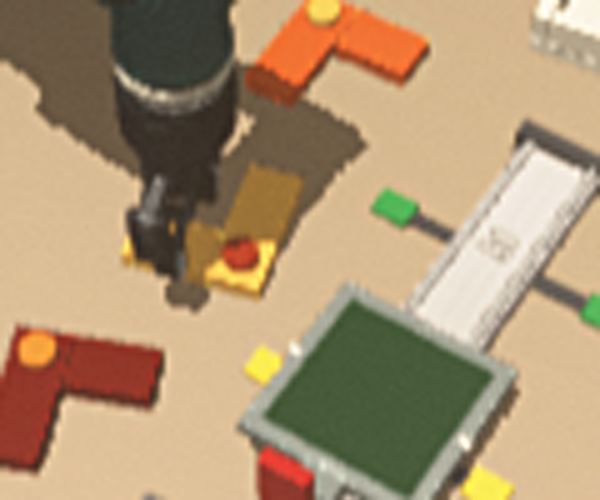

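Run:
```python
from h import *
s=ctrl.get_state(); c=eyes.camera('wrist')
im=c['color'].copy()
from scipy.optimize import least_squares
# observed corners of top face: outer tip corners, inner notch, etc (full px)
obs=np.array([[200+275/3,150+474/3],[200+475/3,150+474/3],[200+260/3,150+185/3],[200+490/3,150+185/3]])
# y-arm: top-face points: tip (-10,50),(-50,50); notch (-10,-10); outer (-50,-10)
Lp=np.array([[-10,50],[-50,50],[-10,-10],[-50,-10]])/1e3
def f(p,full=False):
    x,y,th,z=p; cc,ss=np.cos(th),np.sin(th)
    P=np.c_[x+cc*Lp[:,0]-ss*Lp[:,1],y+ss*Lp[:,0]+cc*Lp[:,1],np.full(4,z)]
    return (wproj(c,s,P)-obs).ravel()
r=least_squares(f,[.4165,.0583,np.radians(101.4),.016]); print(np.round(r.x,4),np.degrees(r.x[2]),np.round(r.fun,1))
for z in(-.03,-.025,-.02,-.015,-.01,0):
    st=dict(s); Rm=R.from_euler('xyz',s['tool_rot'],degrees=True).as_matrix()
    print(z,np.round(wproj(c,s,[np.array(s['ee_pos'])+Rm@np.array([x,sy*.03,z]) for x in(.011,-.011) for sy in (1,-1)]),0).tolist())
```

```text
[0.4152 0.0575 1.7723 0.0139] 101.54256376911326 [-0.5 -0.4  0.4 -0.6 -0.6  0.4  0.7  0.3]
-0.03 [[385.0, 233.0], [260.0, 233.0], [382.0, 273.0], [263.0, 272.0]]
-0.025 [[383.0, 229.0], [262.0, 229.0], [380.0, 268.0], [265.0, 268.0]]
-0.02 [[381.0, 225.0], [263.0, 225.0], [378.0, 263.0], [266.0, 263.0]]
-0.015 [[380.0, 222.0], [265.0, 222.0], [377.0, 259.0], [268.0, 259.0]]
-0.01 [[378.0, 218.0], [267.0, 218.0], [376.0, 255.0], [269.0, 255.0]]
0 [[375.0, 212.0], [270.0, 212.0], [373.0, 247.0], [272.0, 247.0]]
```

>>> {"name": "step_arm", "arguments": {"increments": [{"offset":[0,0,2],"spin":0,"hand":60},{"offset":[0,0,4],"spin":0,"hand":60},{"offset":[0,0,6],"spin":0,"hand":60},{"offset":[0,0,8],"spin":0,"hand":60},{"offset":[0,0,8],"spin":0,"hand":60}]}}

```text
time: 10.95
ee_pos: [0.4142, 0.0281, -0.0099]
tool_rot: [-180.0, 0.0, 11.5]
ft_force: [-0.0, 0.1, 0.7]
gripper_width: 0.0604
```

>>> {"name": "step_arm", "arguments": {"increments": [{"offset":[0,0,0],"spin":0,"hand":34},{"offset":[0,0,0],"spin":0,"hand":34},{"offset":[0,0,0],"spin":0,"hand":34},{"offset":[0,0,0],"spin":0,"hand":34}]}}

```text
time: 11.45
ee_pos: [0.4146, 0.028, -0.0089]
tool_rot: [180.0, -0.0, 11.5]
ft_force: [-2.7, 0.6, 5.4]
gripper_width: 0.0357
```

Run:
```python
from h import *
s=ctrl.get_state(); c=eyes.camera('wrist'); print(np.round(s['ee_pos'],4),s['ft_force'],s['gripper_width'])
save(cv2.resize(c['color'][150:350,200:440],None,fx=3,fy=3),'w9')
```

```text
[ 0.4146  0.028  -0.0089] [-2.71837499  0.57746621  5.4036653 ] 0.03567366597033459
```

View pics/w9.png

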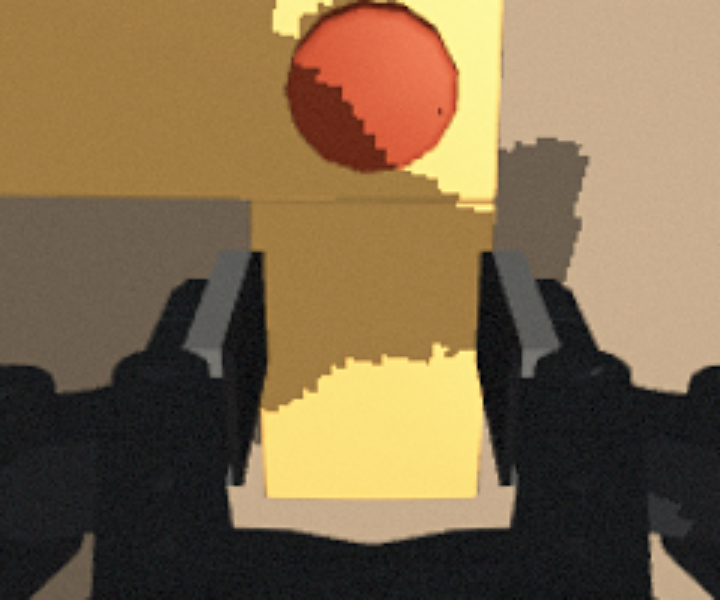

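>>> {"name": "step_arm", "arguments": {"increments": [{"offset":[0,0,0],"spin":0,"hand":60},{"offset":[0,0,0],"spin":0,"hand":60},{"offset":[0,0,3],"spin":0,"hand":60},{"offset":[0,0,6],"spin":0,"hand":60},{"offset":[0,0,9],"spin":0,"hand":60},{"offset":[0,0,11],"spin":0,"hand":60},{"offset":[0,0,11],"spin":0,"hand":60}]}}

```text
time: 12.38
ee_pos: [0.4142, 0.0281, -0.0209]
tool_rot: [-180.0, 0.0, 11.5]
ft_force: [0.2, -0.1, 0.6]
gripper_width: 0.0597
```

>>> {"name": "step_arm", "arguments": {"increments": [{"offset":[0,0,0],"spin":0,"hand":30},{"offset":[0,0,0],"spin":0,"hand":30},{"offset":[0,0,0],"spin":0,"hand":30},{"offset":[0,0,0],"spin":0,"hand":30}]}}

```text
time: 12.88
ee_pos: [0.4149, 0.0281, -0.0201]
tool_rot: [180.0, -0.1, 11.5]
ft_force: [-0.6, -0.9, 3.2]
gripper_width: 0.0381
```

Run:
```python
from h import *
s=ctrl.get_state(); c=eyes.camera('wrist'); print(np.round(s['ee_pos'],4),s['ft_force'],s['gripper_width'])
save(cv2.resize(c['color'][150:350,200:440],None,fx=3,fy=3),'w10')
```

```text
[ 0.4149  0.0281 -0.0201] [-0.63926498 -0.92196861  3.23560745] 0.038092781974870676
```

View pics/w10.png

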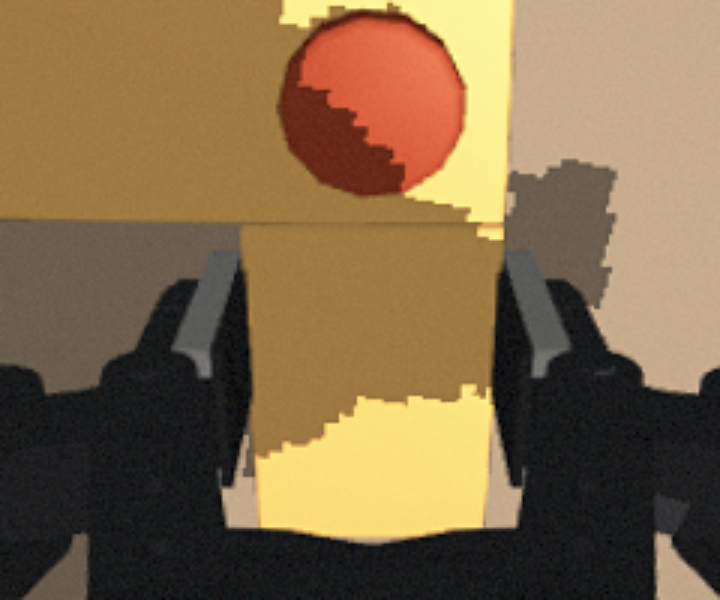

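Run:
```python
from h import *
s=ctrl.get_state(); c=eyes.camera('wrist')
q=wback(c,s,[(200+243/3,150+221/3),(200+504/3,150+222/3)],.016)
Rm=R.from_euler('xyz',s['tool_rot'],degrees=True).as_matrix()
print(np.round((q-np.array(s['ee_pos']))@Rm*1e3,1), np.round(q*1e3,1))
plan(414.9,28.1,70,11.5)
```

```text
[[ 18.1 -18.5 -36.1]
 [ 17.9  20.6 -36.1]] [[429.   49.8  16. ]
 [436.6  11.5  16. ]]
t 12.97 at [414.9  28.1 -20.1] yaw 11.47 w 38.5 F [ 0.  -1.5  4.5]
  offset [0.1, -0.0, -90.1] spin -0.0005 j6 75
```

>>> {"name": "step_arm", "arguments": {"increments": [{"offset":[0,0,-20],"spin":0,"hand":30},{"offset":[0,0,-60],"spin":0,"hand":30},{"offset":[0,0,-95],"spin":0,"hand":30},{"offset":[0,0,-95],"spin":0,"hand":30}]}}

```text
time: 13.48
ee_pos: [0.4163, 0.028, 0.0765]
tool_rot: [179.9, -0.3, 11.5]
ft_force: [0.0, 0.1, -2.2]
gripper_width: 0.0383
```

Run:
```python
from h import *
plan(582.9,-60.2,75,-4)
```

```text
t 13.47 at [416.3  28.   76.5] yaw 11.47 w 38.3 F [ 0.   0.1 -2.2]
  offset [145.7, 119.6, 2.5] spin 0.27 j6 75
```

>>> {"name": "step_arm", "arguments": {"increments": [{"offset":[30,25,0],"spin":0.07,"hand":30},{"offset":[65,55,0],"spin":0.15,"hand":30},{"offset":[100,85,0],"spin":0.22,"hand":30},{"offset":[130,107,0],"spin":0.27,"hand":30},{"offset":[145.7,119.6,0],"spin":0.27,"hand":30},{"offset":[145.7,119.6,0],"spin":0.27,"hand":30},{"offset":[145.7,119.6,0],"spin":0.27,"hand":30},{"offset":[145.7,119.6,0],"spin":0.27,"hand":30}]}}

```text
time: 14.48
ee_pos: [0.5798, -0.0594, 0.0737]
tool_rot: [-180.0, 0.1, -4.0]
ft_force: [-0.4, 0.0, -1.5]
gripper_width: 0.0383
```

Run:
```python
from h import *
s=ctrl.get_state(); c=eyes.camera('wrist'); 
im=c['color'].copy()
P=[LOAD+sx*.054*UX+sy*.054*UY for sx,sy in((1,1),(1,-1),(-1,-1),(-1,1))]+[LOAD+sx*.065*UX+sy*.065*UY for sx,sy in((1,1),(1,-1),(-1,-1),(-1,1))]
for q in wproj(c,s,P): cv2.circle(im,tuple(int(v) for v in np.round(q)),1,(255,0,255),-1)
save(im,'w11'); plan(582.9,-60.2,23,-4)
```

```text
t 14.53 at [580.1 -59.5  74.2] yaw -3.97 w 38.6 F [ 0.3 -0.2 -2. ]
  offset [2.8, 0.5, 51.2] spin 0.0006 j6 83
```

View pics/w11.png

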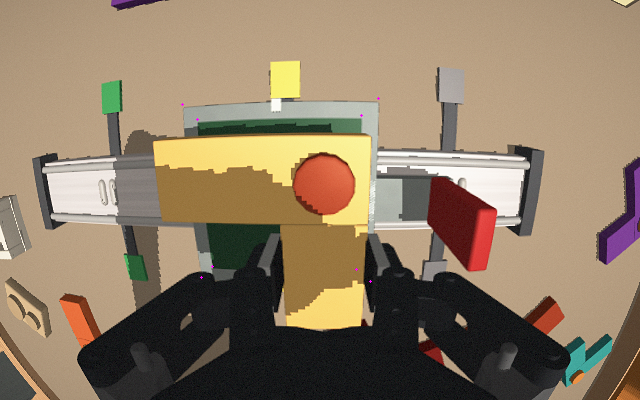

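>>> {"name": "step_arm", "arguments": {"increments": [{"offset":[2.5,0.5,15],"spin":0,"hand":30},{"offset":[2.5,0.5,32],"spin":0,"hand":30},{"offset":[2.5,0.5,43],"spin":0,"hand":30},{"offset":[2.5,0.5,48],"spin":0,"hand":30},{"offset":[2.5,0.5,50.5],"spin":0,"hand":30},{"offset":[2.5,0.5,50.5],"spin":0,"hand":30},{"offset":[2.5,0.5,50.5],"spin":0,"hand":30}]}}

```text
time: 15.4
ee_pos: [0.584, -0.0609, 0.0246]
tool_rot: [180.0, -0.1, -4.0]
ft_force: [0.9, 0.1, -1.4]
gripper_width: 0.0383
```

Run:
```python
from h import *
plan(582.9,-60.2,22,-4)
```

```text
t 15.4 at [584.  -60.9  24.6] yaw -4.0 w 38.3 F [ 0.9  0.1 -1.4]
  offset [-1.1, -0.6, 2.6] spin 0.0 j6 83
```

>>> {"name": "step_arm", "arguments": {"increments": [{"offset":[-0.8,-0.5,1.5],"spin":0,"hand":30},{"offset":[-0.8,-0.5,2.8],"spin":0,"hand":30},{"offset":[-0.8,-0.5,2.8],"spin":0,"hand":30}]}}

```text
time: 15.78
ee_pos: [0.5828, -0.0602, 0.0219]
tool_rot: [180.0, -0.0, -4.0]
ft_force: [-2.1, -0.2, 3.3]
gripper_width: 0.0383
```

>>> {"name": "step_arm", "arguments": {"increments": [{"offset":[0,0,0],"spin":0,"hand":44},{"offset":[0,0,0],"spin":0,"hand":55},{"offset":[0,0,0],"spin":0,"hand":55},{"offset":[0,0,-30],"spin":0,"hand":55},{"offset":[0,0,-90],"spin":0,"hand":65},{"offset":[0,0,-150],"spin":0,"hand":80},{"offset":[0,0,-150],"spin":0,"hand":80},{"offset":[0,0,-150],"spin":0,"hand":80}]}}

```text
time: 16.77
ee_pos: [0.5826, -0.0602, 0.1708]
tool_rot: [180.0, 0.0, -4.0]
ft_force: [-0.1, -0.2, -0.9]
gripper_width: 0.0802
```

Run:
```python
from h import *
x=wfit(593,-30.8,86,zb=.042,name='w12')
r=np.array([x[0]-593,x[1]+30.8])
s=ctrl.get_state(); c=eyes.camera('wrist')
print(np.round([s['ee_pos']],4))
```

```text
wfit [593.  -31.8  86.1] err 0.162
[[ 0.5819 -0.0601  0.1694]]
```

View pics/w12.png

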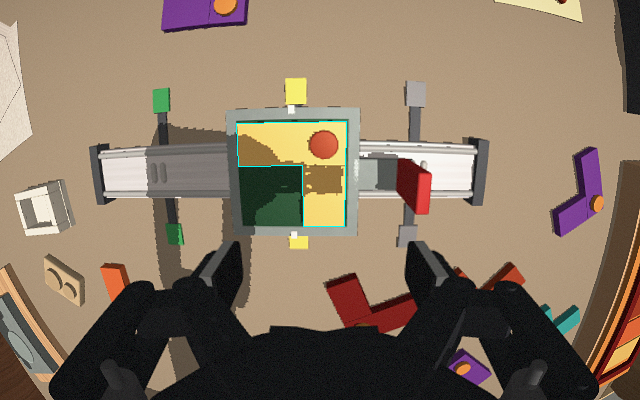

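Run:
```python
from h import *
g=gp(424.9,228.6,-92,'y');print(g);plan(*g,140,-2)
```

```text
(np.float64(432.94272069020866), np.float64(258.3374283336554))
t 16.88 at [581.5 -60.  168.7] yaw -4.0 w 80.2 F [ 0.7  0.9 -0.8]
  offset [-170.3, -307.2, 29.5] spin -0.0349 j6 83
```

>>> {"name": "step_arm", "arguments": {"increments": [{"offset":[-170.3,-307.2,29.5],"spin":-0.0349,"hand":80},{"offset":[-170.3,-307.2,29.5],"spin":-0.0349,"hand":80},{"offset":[-170.3,-307.2,29.5],"spin":-0.0349,"hand":80},{"offset":[-170.3,-307.2,29.5],"spin":-0.0349,"hand":80},{"offset":[-170.3,-307.2,29.5],"spin":-0.0349,"hand":80},{"offset":[-170.3,-307.2,29.5],"spin":-0.0349,"hand":80},{"offset":[-170.3,-307.2,29.5],"spin":-0.0349,"hand":80},{"offset":[-170.3,-307.2,29.5],"spin":-0.0349,"hand":80},{"offset":[-170.3,-307.2,29.5],"spin":-0.0349,"hand":80}]}}

```text
time: 18.0
ee_pos: [0.4346, 0.2569, 0.141]
tool_rot: [179.9, 0.0, -2.1]
ft_force: [-0.1, -0.3, -0.9]
gripper_width: 0.0801
```

Run:
```python
from h import *
r=wfit(424.9,228.6,-92,name='w13')
g=gp(*r,'y');print(g);plan(*g,-20.5,r[2]+90)
```

```text
wfit [422.4 227.5 -92.1] err 0.015
(np.float64(430.4685250200865), np.float64(257.2205432961915))
t 18.05 at [434.8 257.  141.3] yaw -2.12 w 79.9 F [-0.8  0.7 -0.2]
  offset [-4.3, -0.2, 161.8] spin -0.0007 j6 116
```

View pics/w13.png

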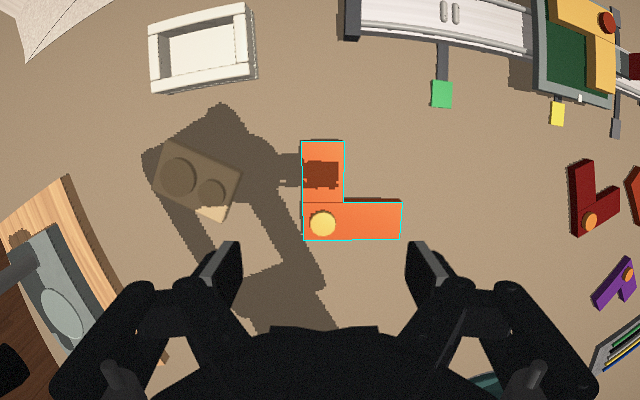

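>>> {"name": "step_arm", "arguments": {"increments": [{"offset":[-4.3,-0.2,50],"spin":0,"hand":64},{"offset":[-4.3,-0.2,100],"spin":0,"hand":64},{"offset":[-4.3,-0.2,140],"spin":0,"hand":64},{"offset":[-4.3,-0.2,156],"spin":0,"hand":64},{"offset":[-4.3,-0.2,161.5],"spin":0,"hand":64},{"offset":[-4.3,-0.2,161.5],"spin":0,"hand":30},{"offset":[-4.3,-0.2,161.5],"spin":0,"hand":30},{"offset":[-4.3,-0.2,161.5],"spin":0,"hand":30},{"offset":[-4.3,-0.2,161.5],"spin":0,"hand":30},{"offset":[-4.3,-0.2,161.5],"spin":0,"hand":30}]}}

```text
time: 19.3
ee_pos: [0.4317, 0.2592, -0.0178]
tool_rot: [-179.9, -0.2, -2.0]
ft_force: [0.0, -0.0, 6.2]
gripper_width: 0.0382
```

Run:
```python
from h import *
s=ctrl.get_state(); c=eyes.camera('wrist'); print(np.round(s['ee_pos'],4),s['ft_force'],s['gripper_width'])
save(c['color'],'w14')
print('grip point in corner from fit:')
plan(430.4,257.2,80,-4)
```

```text
[ 0.4317  0.2592 -0.0178] [ 0.00766212 -0.04881267  6.20221396] 0.03821430667852657
grip point in corner from fit:
t 19.35 at [431.7 259.2 -17.8] yaw -1.99 w 38.3 F [-0.1  0.9  7. ]
  offset [-0.9, 1.9, -97.8] spin 0.0351 j6 117
```

View pics/w14.png

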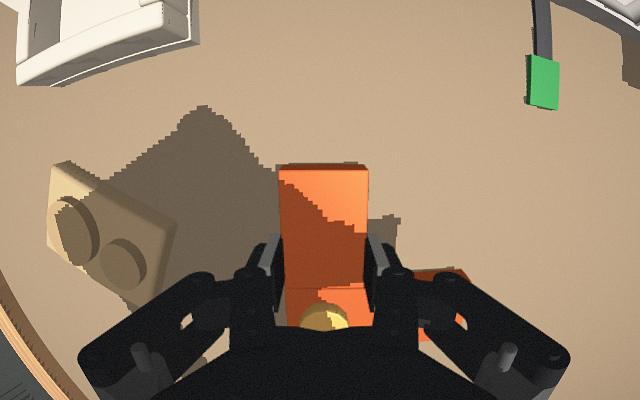

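Run:
```python
from h import *
s=ctrl.get_state(); c=eyes.camera('wrist')
q=wback(c,s,[(279,169.5),(367,169.5)],.016)
Rm=R.from_euler('xyz',s['tool_rot'],degrees=True).as_matrix()
t=(q-np.array(s['ee_pos']))@Rm*1e3; print(np.round(t,1)); gy=50-t[:,0].mean(); print('gy',gy)
```

```text
[[ 42.5 -18.6 -33.6]
 [ 42.5  19.7 -33.6]]
gy 7.541301074012175
```

>>> {"name": "step_arm", "arguments": {"increments": [{"offset":[0,0,-20],"spin":0,"hand":30},{"offset":[0,0,-60],"spin":0,"hand":30},{"offset":[0,0,-110],"spin":0,"hand":30},{"offset":[0,0,-115],"spin":0,"hand":30},{"offset":[0,0,-115],"spin":0,"hand":30}]}}

```text
time: 20.02
ee_pos: [0.4296, 0.2584, 0.0948]
tool_rot: [180.0, 0.0, -2.0]
ft_force: [0.1, -0.1, -2.4]
gripper_width: 0.0381
```

Run:
```python
from h import *
plan(602.6,-1.8,92,-4)
```

```text
t 20.02 at [429.6 258.4  94.8] yaw -2.0 w 38.1 F [ 0.1 -0.1 -2.4]
  offset [181.9, 254.0, 2.8] spin 0.035 j6 117
```

>>> {"name": "step_arm", "arguments": {"increments": [{"offset":[27,38,0],"spin":0.01,"hand":30},{"offset":[60,84,0],"spin":0.035,"hand":30},{"offset":[93,130,0],"spin":0.035,"hand":30},{"offset":[126,176,0],"spin":0.035,"hand":30},{"offset":[155,216,0],"spin":0.035,"hand":30},{"offset":[175,243,0],"spin":0.035,"hand":30},{"offset":[181.9,254,0],"spin":0.035,"hand":30},{"offset":[181.9,254,2],"spin":0.035,"hand":30},{"offset":[181.9,254,2],"spin":0.035,"hand":30},{"offset":[181.9,254,2],"spin":0.035,"hand":30}]}}

```text
time: 21.28
ee_pos: [0.6023, -0.0004, 0.0931]
tool_rot: [-180.0, 0.0, -3.9]
ft_force: [0.0, -0.1, -2.1]
gripper_width: 0.038
```

Run:
```python
from h import *
s=ctrl.get_state(); c=eyes.camera('wrist'); save(c['color'],'w15')
plan(602.6,-1.8,40,-4)
```

```text
t 21.32 at [ 6.024e+02 -5.000e-01  9.330e+01] yaw -3.91 w 38.1 F [ 0.8  0.3 -0.1]
  offset [0.3, 1.2, 53.3] spin 0.0016 j6 88
```

View pics/w15.png

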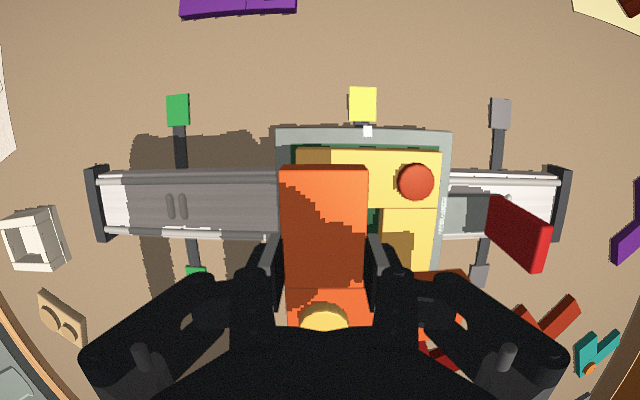

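>>> {"name": "step_arm", "arguments": {"increments": [{"offset":[0.3,1.2,20],"spin":0,"hand":30},{"offset":[0.3,1.2,38],"spin":0,"hand":30},{"offset":[0.3,1.2,47],"spin":0,"hand":30},{"offset":[0.3,1.2,50],"spin":0,"hand":30},{"offset":[0.3,1.2,52],"spin":0,"hand":30},{"offset":[0.3,1.2,52],"spin":0,"hand":30},{"offset":[0.3,1.2,52],"spin":0,"hand":30}]}}

```text
time: 22.2
ee_pos: [0.6035, -0.003, 0.0417]
tool_rot: [180.0, -0.1, -4.0]
ft_force: [-0.2, 0.4, -1.3]
gripper_width: 0.0381
```

Run:
```python
from h import *
plan(602.6,-1.8,39,-4)
```

```text
t 22.2 at [603.5  -3.   41.7] yaw -4.01 w 38.1 F [-0.2  0.4 -1.3]
  offset [-1.0, -1.2, 2.7] spin -0.0001 j6 88
```

>>> {"name": "step_arm", "arguments": {"increments": [{"offset":[-0.8,-0.9,1.2],"spin":0,"hand":30},{"offset":[-0.8,-0.9,2.2],"spin":0,"hand":30},{"offset":[-0.8,-0.9,2.2],"spin":0,"hand":30},{"offset":[-0.8,-0.9,2.2],"spin":0,"hand":30}]}}

```text
time: 22.7
ee_pos: [0.6027, -0.002, 0.0403]
tool_rot: [180.0, -0.1, -4.0]
ft_force: [-2.3, 0.3, 5.5]
gripper_width: 0.0386
```

Contact. Release and lift.

>>> {"name": "step_arm", "arguments": {"increments": [{"offset":[0,0,0],"spin":0,"hand":44},{"offset":[0,0,0],"spin":0,"hand":53},{"offset":[0,0,0],"spin":0,"hand":53},{"offset":[0,0,-30],"spin":0,"hand":53},{"offset":[0,0,-80],"spin":0,"hand":65},{"offset":[0,0,-130],"spin":0,"hand":80},{"offset":[0,0,-130],"spin":0,"hand":80},{"offset":[0,0,-130],"spin":0,"hand":80}]}}

```text
time: 23.7
ee_pos: [0.6021, -0.002, 0.1683]
tool_rot: [180.0, 0.0, -4.0]
ft_force: [-0.6, 0.5, 0.1]
gripper_width: 0.08
```

```bash
python3 - <<'E'
from h import *
x=wfit(593,-30.8,-94,zb=.058,name='w16')
for n in('top','scene'):
    c=eyes.camera(n); save(c['color'],n[0]+'16')
E
python3 seg.py | grep -v c3 | grep -v c1
```

```text
wfit [593.5 -32.1 -94. ] err 0.118
top c5 413.6 -116.9 -71.7 err 0.049
top c2 419.2 -269.2 -48.4 err 0.044Traceback (most recent call last):
  File "seg.py", line 14, in <module>
    k,l,s,cc=cv2.connectedComponentsWithStats((m>.3).astype(np.uint8)); j=1+np.argmax(s[1:,4]); keep=cv2.dilate((l==j).astype(np.uint8),np.ones((3,3)))
                                                                            ~~~~~~~~~^^^^^^^^^
    return _wrapfunc(a, 'argmax', axis=axis, out=out, **kwds)
    return bound(*args, **kwds)
ValueError: attempt to get argmax of an empty sequence
```

View pics/w16.png

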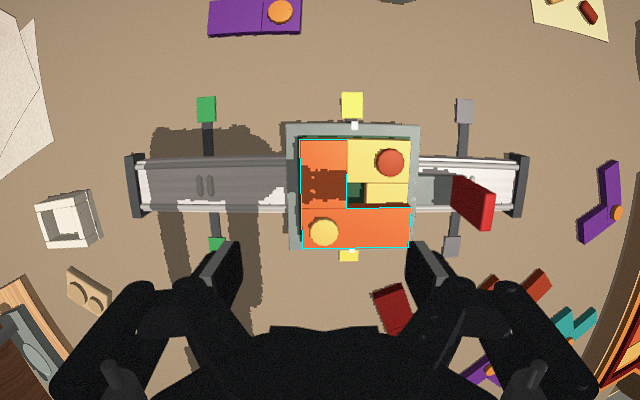

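View pics/s16.png

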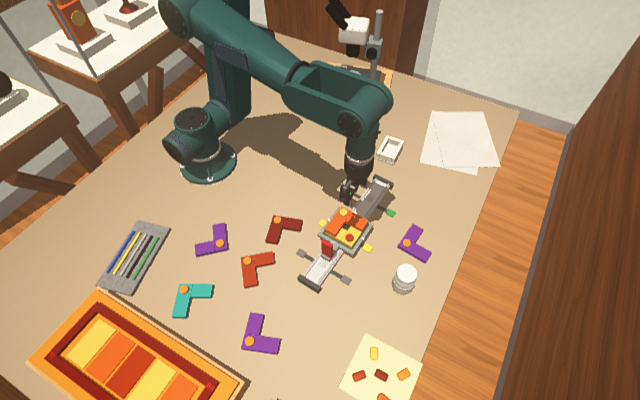

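Run:
```python
from h import *
g=gp(419.1,-268.4,-48.2,'x');print(g);plan(*g,150,-48.2)
```

```text
(np.float64(401.4014473012603), np.float64(-293.61430610526355))
t 23.95 at [601.5  -1.9 166.9] yaw -4.01 w 79.8 F [-0.6  0.4 -0.3]
  offset [-179.1, 304.9, 17.5] spin 0.7713 j6 88
```

>>> {"name": "step_arm", "arguments": {"increments": [{"offset":[-179.1,304.9,17.5],"spin":0.7713,"hand":80},{"offset":[-179.1,304.9,17.5],"spin":0.7713,"hand":80},{"offset":[-179.1,304.9,17.5],"spin":0.7713,"hand":80},{"offset":[-179.1,304.9,17.5],"spin":0.7713,"hand":80},{"offset":[-179.1,304.9,17.5],"spin":0.7713,"hand":80},{"offset":[-179.1,304.9,17.5],"spin":0.7713,"hand":80},{"offset":[-179.1,304.9,17.5],"spin":0.7713,"hand":80},{"offset":[-179.1,304.9,17.5],"spin":0.7713,"hand":80},{"offset":[-179.1,304.9,17.5],"spin":0.7713,"hand":80}]}}

```text
time: 25.08
ee_pos: [0.4031, -0.2926, 0.1513]
tool_rot: [-180.0, 0.0, -48.1]
ft_force: [-0.7, 0.4, 0.6]
gripper_width: 0.0804
```

Run:
```python
from h import *
r=wfit(419.1,-268.4,-48.2,name='w17')
g=gp(*r,'x');print(g);plan(*g,-19,r[2])
```

```text
wfit [ 417.  -269.   -47.9] err 0.019
(np.float64(399.4116704279695), np.float64(-294.3385118224282))
t 25.12 at [ 403.1 -292.6  151.3] yaw -48.08 w 80.1 F [-0.3  0.8  0.7]
  offset [-1.2, 4.0, 170.3] spin -0.0023 j6 96
```

View pics/w17.png

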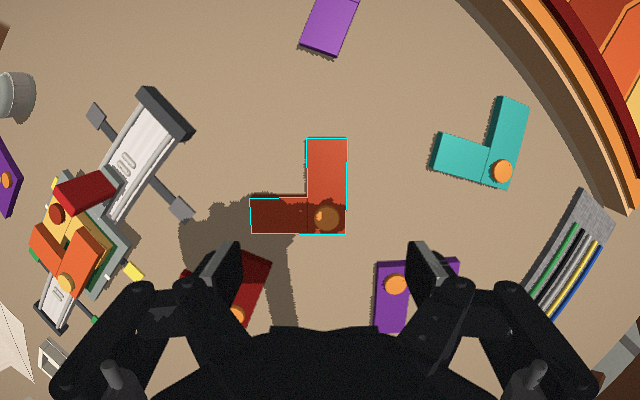

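>>> {"name": "step_arm", "arguments": {"increments": [{"offset":[-1.2,3.6,50],"spin":0,"hand":64},{"offset":[-1.2,3.6,100],"spin":0,"hand":64},{"offset":[-1.2,3.6,145],"spin":0,"hand":64},{"offset":[-1.2,3.6,163],"spin":0,"hand":64},{"offset":[-1.2,3.6,170],"spin":0,"hand":64},{"offset":[-1.2,3.6,170],"spin":0,"hand":30},{"offset":[-1.2,3.6,170],"spin":0,"hand":30},{"offset":[-1.2,3.6,170],"spin":0,"hand":30},{"offset":[-1.2,3.6,170],"spin":0,"hand":30},{"offset":[-1.2,3.6,170],"spin":0,"hand":30}]}}

```text
time: 26.38
ee_pos: [0.4, -0.2959, -0.0171]
tool_rot: [-180.0, -0.2, -48.2]
ft_force: [0.6, 2.1, 5.3]
gripper_width: 0.0381
```

Run:
```python
from h import *
s=ctrl.get_state(); c=eyes.camera('wrist'); print(np.round(s['ee_pos'],4),s['ft_force'],s['gripper_width'])
save(c['color'],'w18')
```

```text
[ 0.4    -0.2959 -0.0171] [0.61583099 2.10859659 5.31137258] 0.038124449843544524
```

View pics/w18.png

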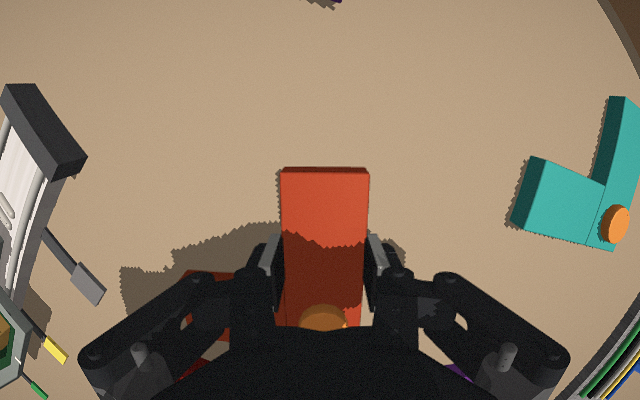

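Run:
```python
from h import *
s=ctrl.get_state(); c=eyes.camera('wrist')
q=wback(c,s,[(280,172.5),(369,172.5)],.016)
Rm=R.from_euler('xyz',s['tool_rot'],degrees=True).as_matrix()
t=(q-np.array(s['ee_pos']))@Rm*1e3; print(np.round(t,1)); gx=50-t[:,0].mean()
a=np.radians(86); print(gx, 593+np.cos(a)*gx+np.sin(a)*30, -31.2+np.sin(a)*gx-np.cos(a)*30)
```

```text
[[ 41.8 -18.  -33. ]
 [ 41.8  21.1 -33. ]]
8.221461332301772 623.5004216593599 -25.091259946618273
```

>>> {"name": "step_arm", "arguments": {"increments": [{"offset":[0,0,-20],"spin":0,"hand":30},{"offset":[0,0,-60],"spin":0,"hand":30},{"offset":[0,0,-110],"spin":0,"hand":30},{"offset":[0,0,-132],"spin":0,"hand":30},{"offset":[0,0,-132],"spin":0,"hand":30}]}}

```text
time: 27.1
ee_pos: [0.3995, -0.296, 0.115]
tool_rot: [180.0, -0.2, -48.2]
ft_force: [-0.1, 0.5, -1.6]
gripper_width: 0.0385
```

Run:
```python
from h import *
plan(623.5,-25.1,118,86)
```

```text
t 27.1 at [ 399.5 -296.   115. ] yaw -48.2 w 38.5 F [-0.1  0.5 -1.6]
  offset [-52.7, -347.5, -3.2] spin -2.3423 j6 95
```

>>> {"name": "step_arm", "arguments": {"increments": [{"offset":[-4,-24,-4],"spin":-0.15,"hand":30},{"offset":[-9,-58,-4],"spin":-0.32,"hand":30},{"offset":[-14,-95,-4],"spin":-0.5,"hand":30},{"offset":[-20,-132,-4],"spin":-0.68,"hand":30},{"offset":[-26,-169,-4],"spin":-0.86,"hand":30},{"offset":[-31,-206,-4],"spin":-1.04,"hand":30},{"offset":[-37,-243,-4],"spin":-1.22,"hand":30},{"offset":[-42,-280,-4],"spin":-1.4,"hand":30},{"offset":[-48,-318,-4],"spin":-1.57,"hand":30},{"offset":[-52.7,-347.5,-4],"spin":-1.7,"hand":30}]}}

```text
time: 28.35
ee_pos: [0.622, -0.0228, 0.1138]
tool_rot: [-179.7, 0.2, 49.5]
ft_force: [-0.6, -0.3, -0.5]
gripper_width: 0.0382
```

Run:
```python
from h import *
plan(623.5,-25.1,116,86)
```

```text
t 28.35 at [622.  -22.8 113.8] yaw 49.5 w 38.2 F [-0.6 -0.3 -0.5]
  offset [-0.8, 2.6, -2.2] spin -0.637 j6 33
```

>>> {"name": "step_arm", "arguments": {"increments": [{"offset":[-0.8,2,0],"spin":-0.18,"hand":30},{"offset":[-0.8,2,0],"spin":-0.36,"hand":30},{"offset":[-0.8,2,0],"spin":-0.54,"hand":30},{"offset":[-0.8,2,0],"spin":-0.642,"hand":30},{"offset":[-0.8,2,0],"spin":-0.642,"hand":30},{"offset":[-0.8,2,0],"spin":-0.642,"hand":30},{"offset":[-0.8,2,0],"spin":-0.642,"hand":30}]}}

```text
time: 29.22
ee_pos: [0.6235, -0.0261, 0.1167]
tool_rot: [-179.9, 0.0, 85.9]
ft_force: [-1.3, -0.1, -1.6]
gripper_width: 0.0383
```

Run:
```python
from h import *
s=ctrl.get_state(); c=eyes.camera('wrist'); save(c['color'],'w19')
q=wback(c,s,[(280,172.5),(369,172.5)],s['ee_pos'][2]+.033)
plan(623.5,-25.1,58,86)
```

```text
t 29.27 at [623.6 -26.1 117. ] yaw 85.95 w 38.2 F [-0.1 -0.2 -1.5]
  offset [1.0, -0.2, 59.0] spin -0.0008 j6 -4
```

View pics/w19.png

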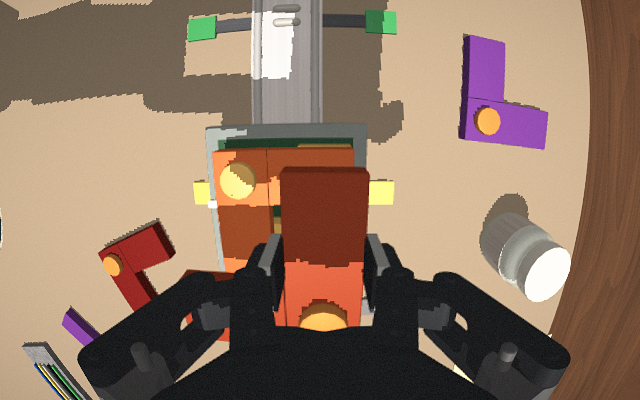

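>>> {"name": "step_arm", "arguments": {"increments": [{"offset":[0.8,-0.2,20],"spin":0,"hand":30},{"offset":[0.8,-0.2,40],"spin":0,"hand":30},{"offset":[0.8,-0.2,50],"spin":0,"hand":30},{"offset":[0.8,-0.2,54],"spin":0,"hand":30},{"offset":[0.8,-0.2,57],"spin":0,"hand":30},{"offset":[0.8,-0.2,57],"spin":0,"hand":30},{"offset":[0.8,-0.2,57],"spin":0,"hand":30}]}}

```text
time: 30.15
ee_pos: [0.6241, -0.0254, 0.0611]
tool_rot: [179.9, 0.0, 86.0]
ft_force: [-0.3, -1.0, -1.1]
gripper_width: 0.0384
```

Run:
```python
from h import *
plan(623.5,-25.1,56.5,86)
```

```text
t 30.15 at [624.1 -25.4  61.1] yaw 85.99 w 38.4 F [-0.3 -1.  -1.1]
  offset [0.3, -0.6, 4.6] spin -0.0002 j6 -4
```

>>> {"name": "step_arm", "arguments": {"increments": [{"offset":[0.2,-0.5,1.2],"spin":0,"hand":30},{"offset":[0.2,-0.5,2.4],"spin":0,"hand":30},{"offset":[0.2,-0.5,3.5],"spin":0,"hand":30},{"offset":[0.2,-0.5,3.5],"spin":0,"hand":30}]}}

```text
time: 30.65
ee_pos: [0.6232, -0.0251, 0.0569]
tool_rot: [-180.0, 0.0, 86.0]
ft_force: [-0.5, 0.1, -1.0]
gripper_width: 0.0384
```

>>> {"name": "step_arm", "arguments": {"increments": [{"offset":[0,0,0.7],"spin":0,"hand":30},{"offset":[0,0,1.3],"spin":0,"hand":30},{"offset":[0,0,1.3],"spin":0,"hand":30}]}}

```text
time: 31.02
ee_pos: [0.6232, -0.0251, 0.0569]
tool_rot: [180.0, 0.0, 86.0]
ft_force: [-3.1, 0.1, 4.9]
gripper_width: 0.0381
```

Contact. Release.

>>> {"name": "step_arm", "arguments": {"increments": [{"offset":[0,0,0],"spin":0,"hand":44},{"offset":[0,0,0],"spin":0,"hand":53},{"offset":[0,0,0],"spin":0,"hand":53},{"offset":[0,0,-30],"spin":0,"hand":53},{"offset":[0,0,-80],"spin":0,"hand":65},{"offset":[0,0,-120],"spin":0,"hand":80},{"offset":[0,0,-120],"spin":0,"hand":80},{"offset":[0,0,-120],"spin":0,"hand":80}]}}

```text
time: 32.02
ee_pos: [0.6229, -0.0251, 0.1748]
tool_rot: [-179.9, 0.0, 86.0]
ft_force: [0.2, 0.5, -0.4]
gripper_width: 0.08
```

```bash
python3 - <<'E'
from h import *
x=wfit(593,-30.8,86,zb=.074,name='w20')
for n in('top','scene'):
    c=eyes.camera(n); save(c['color'],n[0]+'20')
E
python3 seg.py | grep -v c3 | grep -v c1
```

```text
wfit [591.5 -30.2  86.9] err 0.164
top c5 413.3 -116.9 -71.7 err 0.083
top c2 347.2 -148.8 -142.3 err 0.332
scene c5 412.6 -114.5 -71.5 err 0.044
scene c2 355.1 -133.5 -161.0 err 0.034
```

View pics/w20.png

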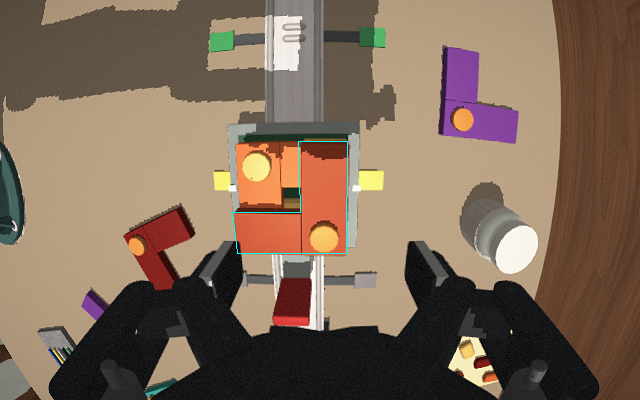

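View pics/s20.png

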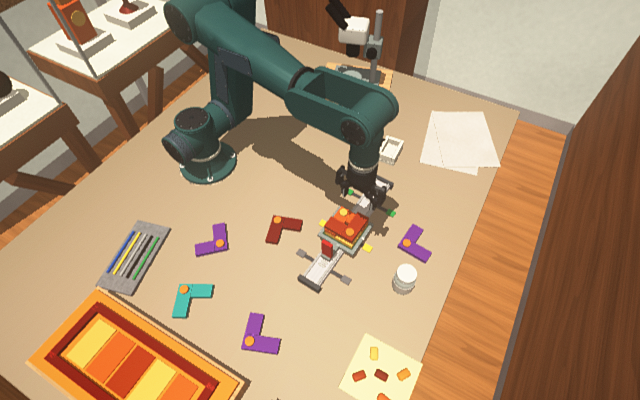

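Run:
```python
from h import *
g=gp(412.5,-116,-71.5,'x');print(g);plan(*g,150,108.5)
```

```text
(np.float64(386.27142293864966), np.float64(-132.15740527859617))
t 32.27 at [622.4 -25.  173.7] yaw 85.99 w 80.4 F [ 0.4 -1.1  0.1]
  offset [-123.4, -228.0, 24.4] spin -0.3929 j6 -4
```

>>> {"name": "step_arm", "arguments": {"increments": [{"offset":[-123.4,-228,24.4],"spin":-0.3929,"hand":80},{"offset":[-123.4,-228,24.4],"spin":-0.3929,"hand":80},{"offset":[-123.4,-228,24.4],"spin":-0.3929,"hand":80},{"offset":[-123.4,-228,24.4],"spin":-0.3929,"hand":80},{"offset":[-123.4,-228,24.4],"spin":-0.3929,"hand":80},{"offset":[-123.4,-228,24.4],"spin":-0.3929,"hand":80},{"offset":[-123.4,-228,24.4],"spin":-0.3929,"hand":80},{"offset":[-123.4,-228,24.4],"spin":-0.3929,"hand":80}]}}

```text
time: 33.28
ee_pos: [0.3882, -0.1319, 0.1513]
tool_rot: [180.0, -0.0, 108.6]
ft_force: [0.5, 0.2, 0.3]
gripper_width: 0.0801
```

Run:
```python
from h import *
r=wfit(412.5,-116,-71.5,name='w21')
g=gp(*r,'x');print(g);plan(*g,-19,r[2]+180)
```

```text
wfit [ 411.  -116.2  -71.3] err 0.013
(np.float64(384.8184299086456), np.float64(-132.4775954235222))
t 33.33 at [ 388.1 -131.9  151.2] yaw 108.59 w 79.8 F [-1.2 -0.  -0.4]
  offset [0.4, -3.3, 170.2] spin -0.0013 j6 -45
```

View pics/w21.png

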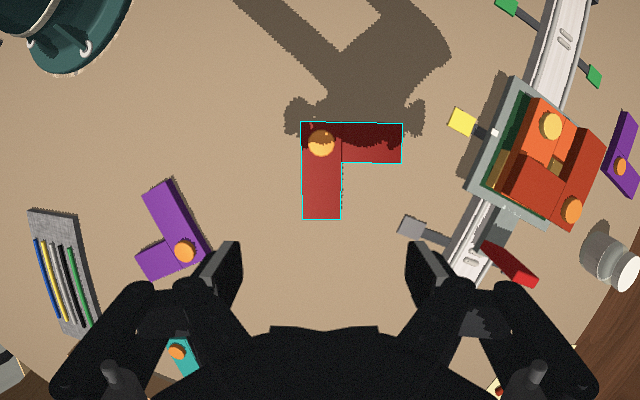

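>>> {"name": "step_arm", "arguments": {"increments": [{"offset":[0.4,-3,50],"spin":0,"hand":64},{"offset":[0.4,-3,100],"spin":0,"hand":64},{"offset":[0.4,-3,145],"spin":0,"hand":64},{"offset":[0.4,-3,163],"spin":0,"hand":64},{"offset":[0.4,-3,170],"spin":0,"hand":64},{"offset":[0.4,-3,170],"spin":0,"hand":30},{"offset":[0.4,-3,170],"spin":0,"hand":30},{"offset":[0.4,-3,170],"spin":0,"hand":30},{"offset":[0.4,-3,170],"spin":0,"hand":30},{"offset":[0.4,-3,170],"spin":0,"hand":30}]}}

```text
time: 34.58
ee_pos: [0.3854, -0.1334, -0.0175]
tool_rot: [179.9, 0.1, 108.5]
ft_force: [0.7, 0.7, 5.4]
gripper_width: 0.0384
```

Run:
```python
from h import *
s=ctrl.get_state(); c=eyes.camera('wrist'); print(np.round(s['ee_pos'],4),s['ft_force'],s['gripper_width'])
save(cv2.resize(c['color'][150:350,200:440],None,fx=3,fy=3),'w22')
```

```text
[ 0.3854 -0.1334 -0.0175] [0.68105751 0.68962186 5.39492421] 0.0383503143562108
```

View pics/w22.png

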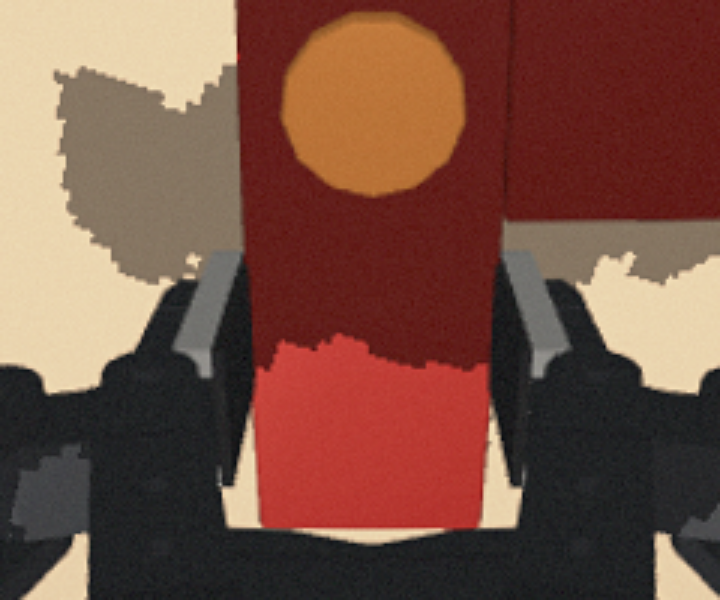

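Run:
```python
from h import *
s=ctrl.get_state(); c=eyes.camera('wrist')
q=wback(c,s,[(200+504/3,150+218/3),(200+242/3,150+218/3)],.016)
Rm=R.from_euler('xyz',s['tool_rot'],degrees=True).as_matrix()
t=(q-np.array(s['ee_pos']))@Rm*1e3; print(np.round(t,1)); gx=t[:,0].mean()-10
a=np.radians(-94); print(gx, 593+np.cos(a)*gx+np.sin(a)*30, -31.2+np.sin(a)*gx-np.cos(a)*30)
```

```text
[[ 18.1  19.4 -33.5]
 [ 18.1 -20.5 -33.6]]
8.081057500809571 562.5093724168253 -37.16867823856637
```

>>> {"name": "step_arm", "arguments": {"increments": [{"offset":[0,0,-20],"spin":0,"hand":30},{"offset":[0,0,-60],"spin":0,"hand":30},{"offset":[0,0,-110],"spin":0,"hand":30},{"offset":[0,0,-145],"spin":0,"hand":30},{"offset":[0,0,-145],"spin":0,"hand":30}]}}

```text
time: 35.3
ee_pos: [0.3857, -0.1337, 0.1289]
tool_rot: [179.8, 0.3, 108.5]
ft_force: [0.1, 0.2, -1.8]
gripper_width: 0.0383
```

Run:
```python
from h import *
plan(562.5,-37.2,130,86)
```

```text
t 35.3 at [ 385.7 -133.7  128.9] yaw 108.49 w 38.3 F [ 0.1  0.2 -1.8]
  offset [35.4, 198.3, -0.5] spin 0.3926 j6 -46
```

>>> {"name": "step_arm", "arguments": {"increments": [{"offset":[5,28,0],"spin":0.1,"hand":30},{"offset":[12,68,0],"spin":0.22,"hand":30},{"offset":[20,112,0],"spin":0.34,"hand":30},{"offset":[27,152,0],"spin":0.3926,"hand":30},{"offset":[33,183,0],"spin":0.3926,"hand":30},{"offset":[35.4,198.3,0],"spin":0.3926,"hand":30},{"offset":[35.4,198.3,0],"spin":0.3926,"hand":30},{"offset":[35.4,198.3,0],"spin":0.3926,"hand":30},{"offset":[35.4,198.3,0],"spin":0.3926,"hand":30}]}}

```text
time: 36.42
ee_pos: [0.5602, -0.037, 0.1263]
tool_rot: [-180.0, 0.0, 85.9]
ft_force: [0.4, -0.1, -1.0]
gripper_width: 0.0381
```

Run:
```python
from h import *
s=ctrl.get_state(); c=eyes.camera('wrist'); save(c['color'],'w23')
plan(562.5,-37.2,73,86)
```

```text
t 36.48 at [560.3 -36.9 126.5] yaw 85.95 w 38.0 F [ 0.4 -0.1 -0.7]
  offset [-0.1, 2.2, 53.5] spin -0.0009 j6 -5
```

View pics/w23.png

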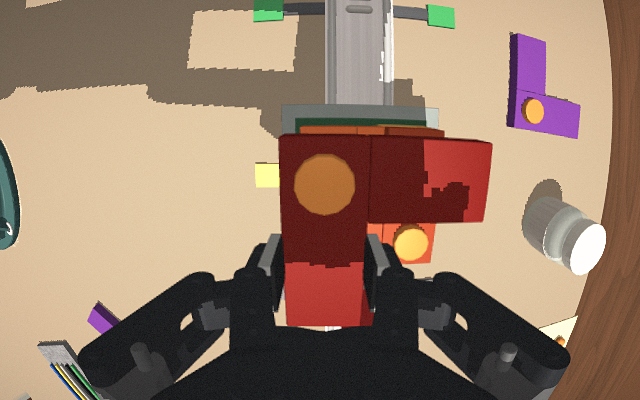

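>>> {"name": "step_arm", "arguments": {"increments": [{"offset":[0,1.6,18],"spin":0,"hand":30},{"offset":[0,1.6,36],"spin":0,"hand":30},{"offset":[0,1.6,46],"spin":0,"hand":30},{"offset":[0,1.6,49],"spin":0,"hand":30},{"offset":[0,1.6,51],"spin":0,"hand":30},{"offset":[0,1.6,51],"spin":0,"hand":30},{"offset":[0,1.6,51],"spin":0,"hand":30}]}}

```text
time: 37.35
ee_pos: [0.563, -0.0365, 0.0759]
tool_rot: [179.9, 0.0, 86.0]
ft_force: [-0.5, 0.1, -1.5]
gripper_width: 0.0384
```

Run:
```python
from h import *
plan(562.5,-37.2,72.5,86)
```

```text
t 37.35 at [563.  -36.5  75.9] yaw 86.01 w 38.4 F [-0.5  0.1 -1.5]
  offset [-0.7, -0.5, 3.4] spin 0.0002 j6 -5
```

>>> {"name": "step_arm", "arguments": {"increments": [{"offset":[-0.6,-0.4,1.2],"spin":0,"hand":30},{"offset":[-0.6,-0.4,2.4],"spin":0,"hand":30},{"offset":[-0.6,-0.4,3.2],"spin":0,"hand":30},{"offset":[-0.6,-0.4,3.2],"spin":0,"hand":30}]}}

```text
time: 37.85
ee_pos: [0.5622, -0.0371, 0.0725]
tool_rot: [180.0, 0.0, 86.0]
ft_force: [-2.5, -0.2, 2.5]
gripper_width: 0.0382
```

>>> {"name": "step_arm", "arguments": {"increments": [{"offset":[0,0,0],"spin":0,"hand":44},{"offset":[0,0,0],"spin":0,"hand":53},{"offset":[0,0,0],"spin":0,"hand":53},{"offset":[0,0,-30],"spin":0,"hand":53},{"offset":[0,0,-80],"spin":0,"hand":65},{"offset":[0,0,-120],"spin":0,"hand":80},{"offset":[0,0,-120],"spin":0,"hand":80},{"offset":[0,0,-120],"spin":0,"hand":80}]}}

```text
time: 38.85
ee_pos: [0.5618, -0.037, 0.1913]
tool_rot: [-180.0, -0.0, 86.0]
ft_force: [-0.3, 0.1, 0.0]
gripper_width: 0.0799
```

Run:
```python
from h import *
x=wfit(593,-30.8,-94,zb=.090,name='w24')
for n in('top','scene'):
    c=eyes.camera(n); save(c['color'],n[0]+'24')
plan(400,-300,220,-4)
```

```text
wfit [592.3 -31.4 -94.7] err 0.177
t 39.0 at [561.2 -36.9 189.9] yaw 86.01 w 79.6 F [ 0.3 -0.2 -0.5]
  offset [-273.7, -142.5, -29.7] spin 1.5709 j6 -6
```

View pics/w24.png

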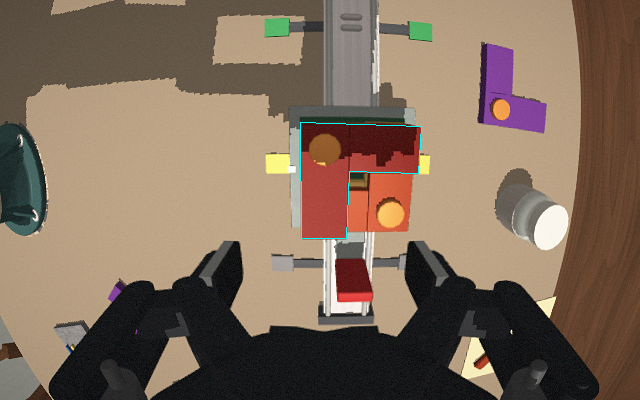

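View pics/t24.png

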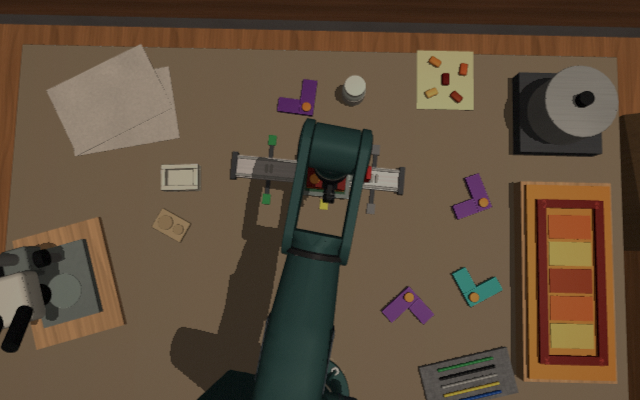

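Run:
```python
from h import *
plan(540,-230,240,-4)
```

```text
t 39.0 at [561.2 -36.9 189.9] yaw 86.01 w 79.6 F [ 0.3 -0.2 -0.5]
  offset [-194.1, -7.8, -50.1] spin 1.5709 j6 -6
```

>>> {"name": "step_arm", "arguments": {"increments": [{"offset":[-20,0,-50.1],"spin":0.17,"hand":50},{"offset":[-60,-3,-50.1],"spin":0.35,"hand":40},{"offset":[-100,-5,-50.1],"spin":0.53,"hand":30},{"offset":[-140,-7,-50.1],"spin":0.71,"hand":30},{"offset":[-180,-7.8,-50.1],"spin":0.89,"hand":30},{"offset":[-194,-7.8,-50.1],"spin":1.07,"hand":30},{"offset":[-194,-7.8,-50.1],"spin":1.25,"hand":30},{"offset":[-194,-7.8,-50.1],"spin":1.43,"hand":30},{"offset":[-194,-7.8,-50.1],"spin":1.5709,"hand":30},{"offset":[-194,-7.8,-50.1],"spin":1.5709,"hand":30}]}}

```text
time: 40.25
ee_pos: [0.5404, -0.2298, 0.2406]
tool_rot: [-179.9, 0.1, -3.9]
ft_force: [0.8, 0.3, 0.4]
gripper_width: 0.0304
```

Run:
```python
from h import *
s=ctrl.get_state(); c=eyes.camera('wrist'); save(c['color'],'w25')
ims=[]
for n in('top','scene'):
    c=eyes.camera(n); im=c['color'].copy()
    save(im,n[0]+'25')
    u=proj(c,[LOAD])[0].astype(int)
    ims.append(cv2.resize(im[u[1]-50:u[1]+50,u[0]-50:u[0]+50],(400,400),interpolation=cv2.INTER_CUBIC))
save(np.hstack(ims),'c25')
plan(587,-138.2,200,-4)
```

```text
t 40.4 at [ 540.6 -229.8  241.4] yaw -3.89 w 29.9 F [-0.4 -0.3  1. ]
  offset [40.1, -94.6, 41.4] spin 0.0019 j6 65
```

View pics/c25.png

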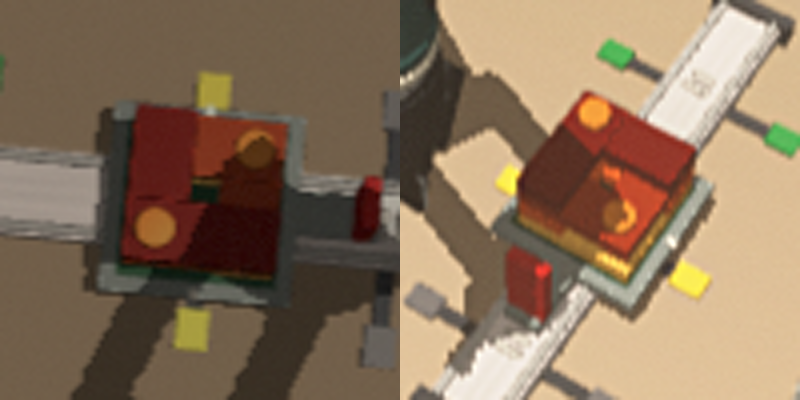

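View pics/w25.png

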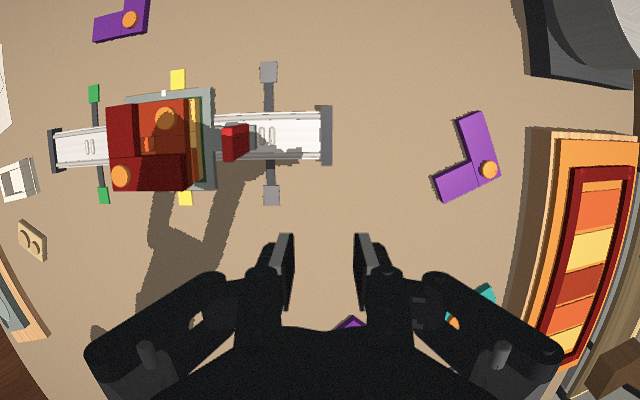

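>>> {"name": "step_arm", "arguments": {"increments": [{"offset":[20,-45,30],"spin":0,"hand":36},{"offset":[40.1,-94.6,41],"spin":0,"hand":36},{"offset":[40.1,-94.6,41],"spin":0,"hand":36},{"offset":[40.1,-94.6,41],"spin":0,"hand":36},{"offset":[40.1,-94.6,41],"spin":0,"hand":36}]}}

```text
time: 41.02
ee_pos: [0.5873, -0.1396, 0.2019]
tool_rot: [180.0, -0.1, -4.1]
ft_force: [0.2, -0.1, 0.4]
gripper_width: 0.0362
```

Run:
```python
from h import *
s=ctrl.get_state(); c=eyes.camera('wrist'); im=c['color'].copy()
pd=LOAD-.108*UY+[0,0,.072]
for q in wproj(c,s,[pd+sx*.017*UX+sy*.006*UY for sx,sy in((1,1),(1,-1),(-1,-1),(-1,1))]): cv2.circle(im,tuple(int(v) for v in np.round(q)),1,(0,255,255),-1)
save(im,'w26')
plan(587,-138.2,78,-4)
```

```text
t 41.08 at [ 587.3 -139.7  201.9] yaw -4.08 w 36.2 F [ 0.8 -0.  -0.1]
  offset [-0.6, -1.6, 123.9] spin -0.0015 j6 75
```

View pics/w26.png

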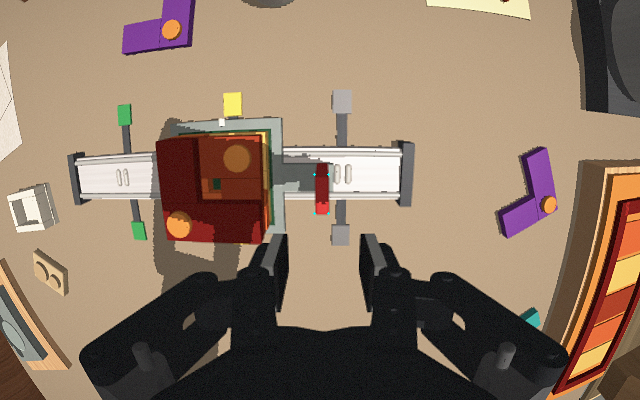

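>>> {"name": "step_arm", "arguments": {"increments": [{"offset":[-0.4,-1.2,40],"spin":0,"hand":36},{"offset":[-0.4,-1.2,80],"spin":0,"hand":36},{"offset":[-0.4,-1.2,105],"spin":0,"hand":36},{"offset":[-0.4,-1.2,123],"spin":0,"hand":36},{"offset":[-0.4,-1.2,123],"spin":0,"hand":36}]}}

```text
time: 41.7
ee_pos: [0.5861, -0.1375, 0.0769]
tool_rot: [-180.0, 0.1, -4.1]
ft_force: [-0.2, -0.3, 0.0]
gripper_width: 0.0359
```

Run:
```python
from h import *
s=ctrl.get_state(); c=eyes.camera('wrist'); save(c['color'],'w27')
plan(587,-138.2,78,-4)
```

```text
t 41.75 at [ 587.2 -137.7   78.4] yaw -4.04 w 35.8 F [ 0.2  0.4 -0.4]
  offset [-0.1, 0.5, 0.4] spin -0.0007 j6 75
```

View pics/w27.png

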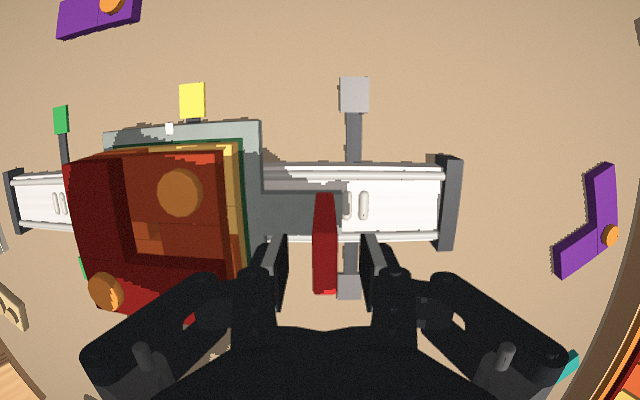

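Paddle is centred between the pads. Pinch.

>>> {"name": "step_arm", "arguments": {"increments": [{"offset":[0,0,0],"spin":0,"hand":24},{"offset":[0,0,0],"spin":0,"hand":16},{"offset":[0,0,0],"spin":0,"hand":5},{"offset":[0,0,0],"spin":0,"hand":5},{"offset":[0,0,0],"spin":0,"hand":5}]}}

```text
time: 42.38
ee_pos: [0.5879, -0.1382, 0.0798]
tool_rot: [179.9, -0.2, -4.0]
ft_force: [-1.2, -3.6, 5.9]
gripper_width: 0.01
```

Run:
```python
from h import *
t=SCOPE-.108*UY; plan(t[0]*1e3,t[1]*1e3,78,-4)
```

```text
t 42.38 at [ 587.9 -138.2   79.8] yaw -4.02 w 10.0 F [-1.2 -3.6  5.9]
  offset [-2.3, -160.1, 1.4] spin -0.0003 j6 75
```

>>> {"name": "step_arm", "arguments": {"increments": [{"offset":[0,-3,0],"spin":0,"hand":5},{"offset":[0,-8,0],"spin":0,"hand":5},{"offset":[0,-15,0],"spin":0,"hand":5},{"offset":[0,-24,0],"spin":0,"hand":5},{"offset":[0,-33,0],"spin":0,"hand":5},{"offset":[0,-42,0],"spin":0,"hand":5},{"offset":[0,-51,0],"spin":0,"hand":5},{"offset":[0,-60,0],"spin":0,"hand":5},{"offset":[0,-69,0],"spin":0,"hand":5},{"offset":[0,-78,0],"spin":0,"hand":5}]}}

```text
time: 43.62
ee_pos: [0.5934, -0.0592, 0.0798]
tool_rot: [180.0, -0.2, -4.0]
ft_force: [-1.3, -1.1, 6.2]
gripper_width: 0.0102
```

>>> {"name": "step_arm", "arguments": {"increments": [{"offset":[0,-9,0],"spin":0,"hand":5},{"offset":[0,-18,0],"spin":0,"hand":5},{"offset":[0,-27,0],"spin":0,"hand":5},{"offset":[0,-36,0],"spin":0,"hand":5},{"offset":[0,-45,0],"spin":0,"hand":5},{"offset":[0,-54,0],"spin":0,"hand":5},{"offset":[0,-63,0],"spin":0,"hand":5},{"offset":[0,-70,0],"spin":0,"hand":5},{"offset":[0,-74,0],"spin":0,"hand":5},{"offset":[0,-74,0],"spin":0,"hand":5}]}}

```text
time: 44.88
ee_pos: [0.5986, 0.0151, 0.0798]
tool_rot: [-179.9, -0.2, -4.0]
ft_force: [-0.2, -1.1, 5.8]
gripper_width: 0.01
```

Run:
```python
from h import *
t=SCOPE-.108*UY; plan(t[0]*1e3,t[1]*1e3,78,-4)
s=ctrl.get_state(); c=eyes.camera('wrist'); save(c['color'],'w28')
```

```text
t 44.88 at [598.6  15.1  79.8] yaw -3.98 w 10.0 F [-0.2 -1.1  5.8]
  offset [-2.3, -6.4, 1.8] spin 0.0004 j6 90
```

View pics/w28.png

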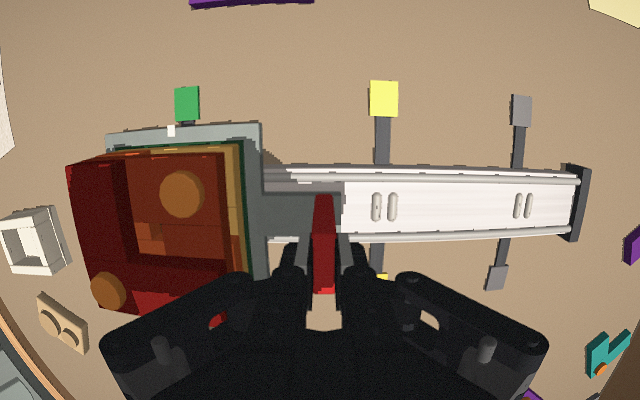

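>>> {"name": "step_arm", "arguments": {"increments": [{"offset":[0,-3,0],"spin":0,"hand":5},{"offset":[0,-5,0],"spin":0,"hand":5},{"offset":[0,-6.2,0],"spin":0,"hand":5},{"offset":[0,-6.2,0],"spin":0,"hand":5},{"offset":[0,-6.2,0],"spin":0,"hand":5}]}}

```text
time: 45.55
ee_pos: [0.599, 0.021, 0.0798]
tool_rot: [-180.0, -0.1, -4.0]
ft_force: [-0.2, -0.7, 6.8]
gripper_width: 0.0099
```

>>> {"name": "step_arm", "arguments": {"increments": [{"offset":[0,0,0],"spin":0,"hand":14},{"offset":[0,0,0],"spin":0,"hand":24},{"offset":[0,0,0],"spin":0,"hand":36},{"offset":[0,0,0],"spin":0,"hand":36},{"offset":[0,0,-30],"spin":0,"hand":36},{"offset":[0,0,-70],"spin":0,"hand":36},{"offset":[0,0,-110],"spin":0,"hand":36},{"offset":[0,0,-120],"spin":0,"hand":36},{"offset":[0,0,-120],"spin":0,"hand":36}]}}

```text
time: 46.68
ee_pos: [0.5983, 0.0206, 0.1981]
tool_rot: [180.0, -0.0, -4.0]
ft_force: [0.3, 0.3, -0.2]
gripper_width: 0.0363
```

Run:
```python
from h import *
s=ctrl.get_state(); c=eyes.camera('wrist'); im=c['color'].copy()
for q in wproj(c,s,[SCOPE+sx*.065*UX+sy*.065*UY for sx,sy in((1,1),(1,-1),(-1,-1),(-1,1))]): cv2.circle(im,tuple(int(v) for v in np.round(q)),1,(0,255,255),-1)
save(im,'w29')
plan(450,-250,240,-4)
```

```text
t 46.73 at [597.6  20.7 196.6] yaw -4.0 w 35.9 F [ 0.3  0.5 -0.9]
  offset [-128.4, 280.3, -43.1] spin 0.0 j6 91
```

View pics/w29.png

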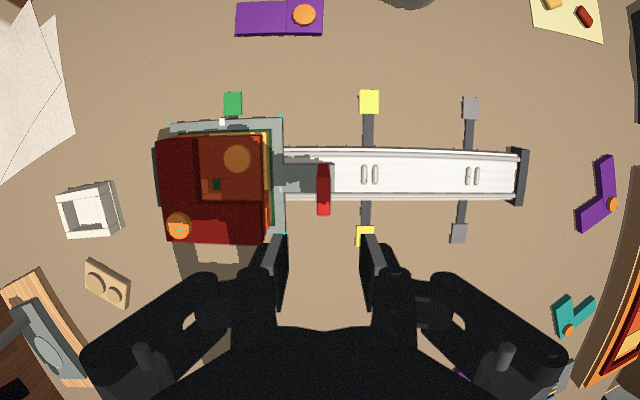

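>>> {"name": "step_arm", "arguments": {"increments": [{"offset":[0,40,-43],"spin":0,"hand":36},{"offset":[-128,280,-43],"spin":0,"hand":36},{"offset":[-128,280,-43],"spin":0,"hand":36},{"offset":[-128,280,-43],"spin":0,"hand":36},{"offset":[-128,280,-43],"spin":0,"hand":36},{"offset":[-128,280,-43],"spin":0,"hand":36},{"offset":[-128,280,-43],"spin":0,"hand":36},{"offset":[-128,280,-43],"spin":0,"hand":36}]}}

```text
time: 47.72
ee_pos: [0.4508, -0.2489, 0.2395]
tool_rot: [-179.9, 0.1, -4.0]
ft_force: [-0.3, -1.1, -0.4]
gripper_width: 0.036
```

Run:
```python
from h import *
ims=[]
for n in('top','scene'):
    c=eyes.camera(n); im=c['color'].copy(); save(im,n[0]+'30')
    if n=='top':
        # top corner pose fit at zb=.09
        u0=proj(c,[SCOPE+[0,0,.06]])[0]; h=30; box=[int(u0[0]-h),int(u0[1]-h),int(u0[0]+h),int(u0[1]+h)]
    for st in (SCOPE,):
        for zz,col,hw in((0,(0,255,255),.065),(.064,(255,0,255),.05)):
            P=[st+sx*hw*UX+sy*hw*UY+[0,0,zz] for sx,sy in((1,1),(1,-1),(-1,-1),(-1,1))]
            big=proj(c,P)
            ims.append((n,big,col))
    u=proj(c,[SCOPE])[0].astype(int)
    cr=cv2.resize(im[u[1]-45:u[1]+45,u[0]-45:u[0]+45],(400,400),interpolation=cv2.INTER_CUBIC)
    for nn,b,col in ims:
        if nn==n: cv2.polylines(cr,[np.round((b-u+45+.5)*400/90).astype(np.int32)],True,col,1)
    globals()['cr_'+n]=cr
save(np.hstack([cr_top,cr_scene]),'c30')
```

```text
(no output)
```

View pics/c30.png

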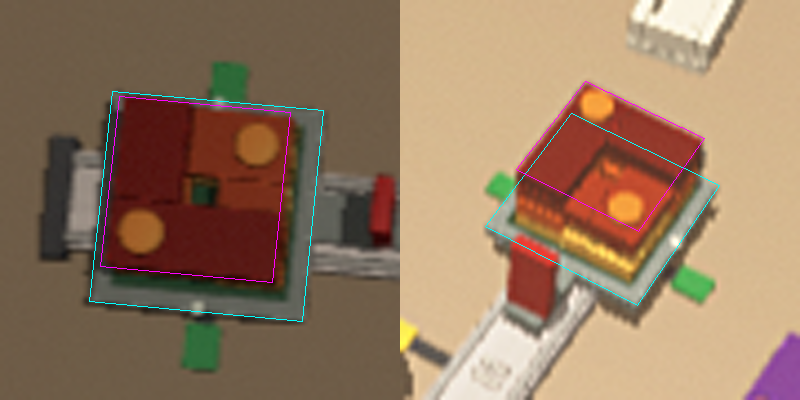

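View pics/t30.png

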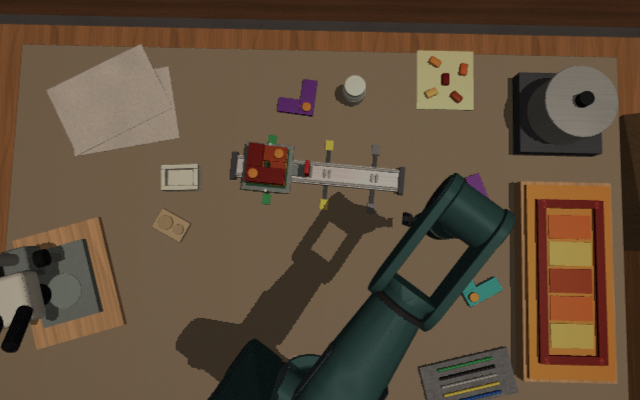

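View pics/s30.png

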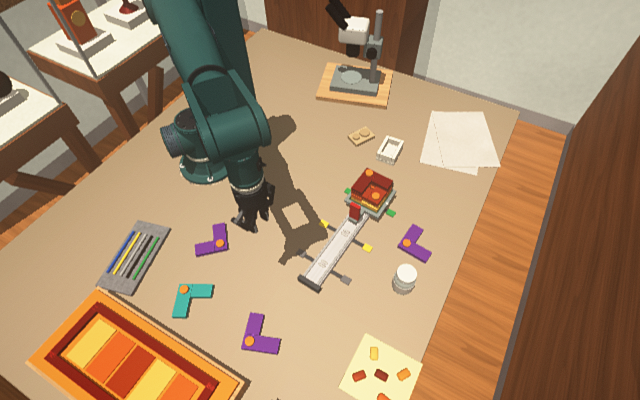

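```bash
python3 -c "
from h import *
print(ctrl.close_job(), ctrl.get_state()['time'])"
```

```text
the job is handed in; nothing more can be done
the job is handed in; nothing more can be done
```

I pinched the paddle and moved the carriage to the yellow loading detent. There I stacked the four amber corners that were present, each turned half round from the one below. From the bottom they are honey yellow, orange, cognac and cherry. I then moved the loaded carriage on to the green microscope detent. The butter-yellow corner (corner4) did not show in any camera view. The job was handed in at about 48 s.

**Last checks:**
- In the top and scene pictures the deck outline and its pointers line up with the green marks to about 1–2 mm.
- The four corners lie flat and square with their rosettes clear.
- The mould and relief tablet look to be where they started.
- The gripper was well clear of everything.

**Disagreements:**
- The pad tips turned out to be about 20–25 mm behind the stated tool point, so the first closings passed just above corner1 and once pressed lightly on its top. I went lower, gripped it properly, and the fit after placing it was within about 1 mm.
- The wrist-camera fits of the two upper layers read up to about 1.5 mm and 0.9° off. I put this down to the red layers blurring together, because the overlays looked square.

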